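Reload the drying domes with plaques, shut the booth and start it

ROBOT

A 6-joint arm with a two-finger parallel gripper is mounted at the origin on the work surface. World frame = base frame: x ahead of the robot, y to its left, z up, the work surface at z = 0. Lengths are in m, angles in degrees, forces in N, time in s.
With the tool pointing down it reaches from about 0.375 to 0.925 m from the base axis. Payload 5.7 kg.
Tool frame: the origin (TCP) lies at the very end of the fingers, on their centre line; the grasp point (between the pads) lies 19 mm behind it; z points along the fingers, y is the direction in which the jaws open and shut (so a half turn about z gives the same grasp; the last joint's range is limited). The gripper opens to 88 mm and grips with 3 to 60 N. Pads are 20 mm wide; open, the fingers measure 115 mm over their backs; the gripper's body (75 mm by 178 mm) begins 61 mm behind the grasp point.
Start: joints at [-6.595, 20.558, 86.54, -0, 72.909, -6.595], TCP at [0.6, -0, 0.223] pointing down, gripper open.
Joint ranges: [-170.27, 170.27], [-57.76, 135], [12.27, 136.19], [-55.21, 235.2], [11.17, 155.16], [-170.74, 170.74]. Speed limits (degrees/s): [136.94, 136.94, 180, 180, 180, 180].

INTERFACE

Orientations are given as a 3x3 rotation matrix whose columns are the frame's x, y, z axes.
In Python, from workcell import readout, optics, ticket gives the robot as it stands.
- The arm moves only by the tool send_rows, never from a script. Its argument "rows" is a list of rows, each an object with "translation": the shift along the tool's x, y, z in m, a list of three; "roll": the turn about the tool's z in degrees. In form: [{"translation": [tx, ty, tz], "roll": roll}, ...]. A call has 1 to 10 rows; each row shifts and turns the commanded pose from where the row before left it, along the tool's axes as they then stand; what a row does not reach is not made up. A row lasts 1/12 s, in which the tool goes at most 41.7 mm and 7.16 degrees, less where a joint would pass 70% of its speed; a pose out of reach is approached as far as the arm can. A call is refused whole if a number of a shift passes 0.0417 or a number of a turn 7.16, either way. A call with a gripper value outside its range is refused whole. "jaw" is the opening, from -1 (shut) to 1 (fully open), so that 0 is half open, set as the call begins (left out, the last holds). The fingers move at their own pace and stop on an object; the grip force is fixed at half the most. Time passes only in rows, so rows that do not move let the fingers close. It gives the time, the measured TCP pose, the force and the opening at its end, in the units of the state.
- readout.observe(): the state, without advancing time (a new reading comes with each control period).
- optics.capture(name): name is "scene" or "side" or "wrist"; returns a dict with "color" (480x640x3 uint8, red, green, blue), "z_map" (480x640 float32, m along the optical axis (not along the pixel's ray), 0 where there is no reading), "fx", "fy", "cx", "cy" (pixels), "D" ([k1, k2, p1, p2, k3] as OpenCV has them; the pictures are not rectified), "position" and "orientation" of the camera in the world; the wrist camera has in their place "tool_from_camera" (4x4, takes a point from camera to tool coordinates, whose origin is the TCP and whose axes are the flange's). Camera axes: x right, y up, looking along -z (the intrinsics and any distortion apply to the point x, -y, -z); pixel columns grow to the right and rows downward; lengths in m; the calibration is good to about 2 mm. A picture is of the moment at which its call begins: read the wrist's pose just before it.
- ticket.job_done(): hands the job in, once; it reports no verdict.
Trained networks look in the newest picture that a camera, given by its name, has taken for a name from the list of things; names that differ only in an ending like _2 or _b are one class to them, and where a whole thing is asked for, a point or a joint stands for the part that bears it (a point fixed in the world has none). Each returns a list of dicts, best first, with "score" (0 to 1); they miss things now and then, are a little off and sometimes report something else, mostly with a low value. They report only what shows in the picture. A call takes as long as a camera call.
- optics.look_for(camera, target): "point" ([column, row] as shares, 0 to 1, of the picture: columns of its width, rows of its height, amid what is visible of it).
- optics.outline_of(camera, target): "pixels" (480x640 bool, what is visible of it) and "point" ([column, row] as shares, 0 to 1, of the picture: columns of its width, rows of its height, amid what is visible of it).
The state is a dict: "time_s": time; "joint_pos": joint angles; "dq": joint speeds; "joint_torque": joint torques, N m; "position": TCP position; "tcp_rot": TCP orientation; "force": force on the tool from outside, world axes, zero at the start; "wrist_torque": the same for the moment, N m; "grip_width": finger opening in m.
Only numpy, scipy, OpenCV 4.12 (cv2) and the standard library are available. Lean on these libraries where they do the work, as an engineer would, in place of code of your own. Each camera call takes 0.05 s, during which the arm holds its last target. There are 200 camera calls.

TASK

Take the finished black plaque off its drying dome and lay it on the wooden board, and balance every freshly sealed white plaque on the crown of a dome of its own in the blue booth, centred and steady. With all of that done, push the booth's door shut until it snaps into its catch, and then press the green start button fully down; leave the bottle, the cup and the alabaster blank where they stand.

Things in the scene. Friction and masses are not known exactly. Their poses are not given: they have to be found in the camera images.
- plaque1_center (a point): centre of a white cast-plaster plaque with a flush blue ring and two blue bars on its face: a block 52 x 40 x 18 mm, about 0.08 kg; axes: x along the 52, y along the 40, z (the face) along the 18, so its underside is 9 mm below this point as it lies. It may be absent (None).
- plaque2_center (a point): centre of a white cast-plaster plaque with a flush red ring and two red bars on its face: a block 52 x 40 x 18 mm, about 0.08 kg; axes: x along the 52, y along the 40, z (the face) along the 18, so its underside is 9 mm below this point as it lies. It may be absent (None).
- plaque3_center (a point): centre of a white cast-plaster plaque with a flush green ring and two green bars on its face: a block 52 x 40 x 18 mm, about 0.08 kg; axes: x along the 52, y along the 40, z (the face) along the 18, so its underside is 9 mm below this point as it lies. It may be absent (None).
- plaque4_center (a point): centre of a white cast-plaster plaque with a flush yellow ring and two yellow bars on its face: a block 52 x 40 x 18 mm, about 0.08 kg; axes: x along the 52, y along the 40, z (the face) along the 18, so its underside is 9 mm below this point as it lies. It may be absent (None).
- finished_center (a point): centre of the finished plaque: a black block with brass-coloured ring and bars, of the same size, mass and axes as the white ones; at the start it balances on one of the domes.
- board_top (a point): centre of the top face of a fixed square wooden board left of the booth, 120 x 120 mm, 10 mm thick, axes along its sides; the finished plaque belongs here.
- dome1_top (a point): crown (topmost point) of a fixed salmon-coloured drying dome in the booth: a ball surface of radius 32 mm, grippy, its crown 52 mm above the table, 64 mm across. All four domes are alike; z is up. Neighbouring domes stand about 115 mm or more apart, and about 75 mm or more from the booth walls to the crown.
- dome2_top (a point): crown (topmost point) of a fixed salmon-coloured drying dome in the booth: a ball surface of radius 32 mm, grippy, its crown 52 mm above the table, 64 mm across. All four domes are alike; z is up. Neighbouring domes stand about 115 mm or more apart, and about 75 mm or more from the booth walls to the crown.
- dome3_top (a point): crown (topmost point) of a fixed salmon-coloured drying dome in the booth: a ball surface of radius 32 mm, grippy, its crown 52 mm above the table, 64 mm across. All four domes are alike; z is up. Neighbouring domes stand about 115 mm or more apart, and about 75 mm or more from the booth walls to the crown.
- dome4_top (a point): crown (topmost point) of a fixed salmon-coloured drying dome in the booth: a ball surface of radius 32 mm, grippy, its crown 52 mm above the table, 64 mm across. All four domes are alike; z is up. Neighbouring domes stand about 115 mm or more apart, and about 75 mm or more from the booth walls to the crown.
- booth: low blue drying booth, open at the top, fixed to the table: inside 310 (its x) by 290 mm (its y), walls 6 mm thick and 65 mm high, floor plate 4 mm. Origin at table height in the middle of the booth; x and y along its sides, z up. The white door is in its -y side.
- door (a joint): angle of the white door of the booth (0 = shut, grows to 1.3 as it swings outward, away from the booth's inside). The upright hinge line is door_hinge. It stays where it is left. Between about 0.09 and 0.04 rad a sprung roller catch at the free edge resists with up to about 8 N; past it the door snaps in and is held at about 0 to 0.01 rad.
- door_push (a point): middle of the brass push plate (40 x 45 mm) on the outer face of the door, 125 mm from the hinge line, 35 mm above the table; the door is 160 mm from hinge to free edge, 8 mm thick, and its top is 63 mm above the table. Axes: x along the door towards the hinge, -y straight out of its outer face, z up. Push here along +y.
- door_hinge (a point): point on the door's upright hinge line, 35 mm above the table; its axes turn with the door as those of door_push. Seen from above the door shuts by turning clockwise.
- start (a joint): travel of the green start button (0 = up, 0.006 = fully down; sprung, 5 N when fully down). It springs back when let go.
- start_top (a point): centre of the top of the green start button, 30 mm across, on a small black box on the table; press straight down.
- sealer: bystander: amber bottle with a black cap, 54 mm across, 110 mm high; origin at the centre of its underside.
- water_cup: bystander: red cup, 80 mm across, 90 mm high; origin at the centre of its underside.
- alabaster: bystander: round alabaster blank, 64 mm across, 75 mm high; origin at the centre of its underside.

How it is judged:
By the outcome, as a careful person would: the job done as asked, in the order asked, and still so for the second after the job is handed in, with the robot touching nothing.
Of plaque1, plaque2, plaque3, plaque4 only 3 to 4 are there at a start; the rules pass over those that are not, and their reading is None.
At some moment in a run one of plaque1, plaque2, plaque3, plaque4 may be knocked a few centimetres aside while the robot is not near it.
Once in a run the grip may slacken for a moment while it holds something.
It also fails if it takes over 210 s, if anything falls off the work surface, if the arm or the gripper's body presses on something with over 40 N, if the wrist force passes 120 N, or if a joint passes its speed limit or range.

## Working session

There is one attempt and no reset: what is moved stays moved. The work goes in short steps, Python scripts to look and compute and a tool call to move; the robot and the scene stay as the last step left them, time stands still between calls to the robot, and variables do not carry over. Pictures are saved under pics/ and viewed, about 12 in all and at most 16, crops included, and the job is handed in when it is done.

Besides the shell and the picture viewer there is one more tool, called as name(argument=value, ...) on one line, values as JSON. send_rows: Moves the arm, as the interface text tells. Its arguments: {"type":"object","properties":{"rows":{"type":"array"},"jaw":{"type":"number"}},"required":["rows"]}

```bash
mkdir -p pics; ls; cat > h.py <<'E'
import numpy as np, cv2, warnings
from workcell import readout, optics, ticket
def cap(n):
    s=readout.observe(); c=optics.capture(n)
    if n=='wrist':
        T=np.eye(4); T[:3,:3]=np.array(s['tcp_rot']); T[:3,3]=s['position']
        c['M']=T@np.array(c['tool_from_camera'])
    else:
        M=np.eye(4); M[:3,:3]=np.array(c['orientation']); M[:3,3]=c['position']; c['M']=M
    c['K']=np.array([[c['fx'],0,c['cx']],[0,c['fy'],c['cy']],[0,0,1.]])
    return c
def save(c,f,box=None,scale=1):
    im=c['color'][:,:,::-1]
    if box: im=im[box[1]:box[3],box[0]:box[2]]
    cv2.imwrite('pics/'+f,cv2.resize(im,None,fx=scale,fy=scale))
def rays(c,uv):
    p=cv2.undistortPoints(np.array(uv,float).reshape(-1,1,2),c['K'],np.array(c['D'],float)).reshape(-1,2)
    d=np.c_[p[:,0],-p[:,1],-np.ones(len(p))]
    return d
def pts(c,uv):
    uv=np.array(uv,float).reshape(-1,2); d=rays(c,uv)
    z=c['z_map'][uv[:,1].round().astype(int).clip(0,479),uv[:,0].round().astype(int).clip(0,639)]
    P=d*z[:,None]
    return (P@c['M'][:3,:3].T+c['M'][:3,3])[z>0]
def onz(c,uv,h):
    d=rays(c,uv)@c['M'][:3,:3].T; o=c['M'][:3,3]
    return o+d*((h-o[2])/d[:,2])[:,None]
def mask(c,m):
    v,u=np.nonzero(m); return pts(c,np.c_[u,v])
def top(P,dz=.004):
    """top-face points -> centre, z, angle of long side"""
    z=np.percentile(P[:,2],90); Q=P[abs(P[:,2]-z)<dz]
    r=cv2.minAreaRect((Q[:,:2]*1000).astype(np.float32))
    (x,y),(w,h),a=r
    if w<h: a+=90; w,h=h,w
    a=(a+90)%180-90
    return np.round([x/1000,y/1000,np.median(Q[:,2])],4),np.round([w,h,a],1)
E
cat > a.py <<'E'
from h import *
s=readout.observe(); print(s['tcp_rot'],s['grip_width'],s['force'],s['time_s'])
for n in ['scene','side']:
    c=cap(n); save(c,n+'0.png'); print(n,c['position'],np.round(c['M'][:3,2],2))
    for t in ['plaque1_center','plaque2_center','plaque3_center','plaque4_center','finished_center','board_top','dome1_top','booth','door','door_push','start_top','sealer','water_cup','alabaster']:
        for r in optics.outline_of(n,t)[:5]:
            if r['score']<.3: continue
            P=mask(c,r['pixels'])
            if len(P)<10: continue
            print(t,round(r['score'],2),np.round(np.array(r['point'])*[640,480]),*top(P),len(P))
E
python3 a.py
```

```text
pics
[[-2.29023318e-05  9.99998347e-01 -1.81804860e-03]
 [ 9.99999983e-01  2.32304990e-05  1.80484266e-04]
 [ 1.80526202e-04 -1.81804444e-03 -9.99998331e-01]] 0.08761592263959454 [ 0.04249727 -0.45838919  0.98157791] 0.0
scene [1.27293098 1.06207862 0.87431509] [0.5  0.68 0.54]
plaque1_center 0.74 [231. 224.] [ 0.5813 -0.2522  0.0195] [59.5 40.8 27.8] 215
plaque1_center 0.47 [231. 257.] [ 0.6865 -0.0881  0.0227] [29.9 24.2 79. ] 68
plaque2_center 0.58 [270. 211.] [ 0.4619 -0.2412  0.0193] [ 50.4  45.5 -15. ] 181
plaque3_center 0.54 [216. 208.] [ 0.5818 -0.3752  0.0197] [ 51.2  48.9 -16.5] 186
finished_center 0.72 [300. 266.] [0.5931 0.101  0.0714] [ 49.9  44.5 -35.6] 306
board_top 0.97 [426. 334.] [0.4927 0.4245 0.0115] [122.8 122.4  87.2] 2003
dome1_top 0.68 [301. 280.] [0.603  0.1156 0.0432] [ 47.4  20.9 -35.3] 446
dome1_top 0.61 [234. 223.] [ 0.5828 -0.25    0.0196] [55.1 39.2 25.2] 176
booth 0.57 [335. 279.] [0.5219 0.124  0.0637] [398.2 332.8  83.6] 9505
door 0.94 [311. 239.] [ 0.4687 -0.0201  0.0632] [167.   14.7  31.6] 513
door_push 0.93 [312. 238.] [ 0.4695 -0.0196  0.0631] [
[... 887 characters left out ...]
0.4301 0.0091] [118.9 101.1  -4.3] 816
board_top 0.34 [282. 215.] [0.5226 0.1174 0.0613] [403.3 329.2  83. ] 10373
dome1_top 0.72 [320. 221.] [0.586  0.0818 0.0431] [ 50.8  20.5 -25.4] 389
booth 0.83 [283. 213.] [0.5225 0.1176 0.0613] [401.6 330.4  83.5] 10574
door 0.56 [295. 268.] [ 0.4685 -0.0259  0.0623] [168.   12.6  30.8] 935
door_push 0.91 [296. 268.] [ 0.4671 -0.0268  0.0623] [164.7  12.3  30.9] 858
start_top 0.52 [394. 256.] [ 0.6865 -0.0924  0.0225] [28.3 26.4 58.1] 119
sealer 0.64 [177. 170.] [0.3247 0.4278 0.098 ] [22.1 11.5 -3.4] 606
water_cup 0.69 [299. 135.] [0.6711 0.3691 0.0872] [78.3 76.4 -0.9] 545
alabaster 0.94 [438. 294.] [ 0.7091 -0.2549  0.0749] [ 63.   62.3 -51.2] 1091
```

View pictures.

View pics/side0.png

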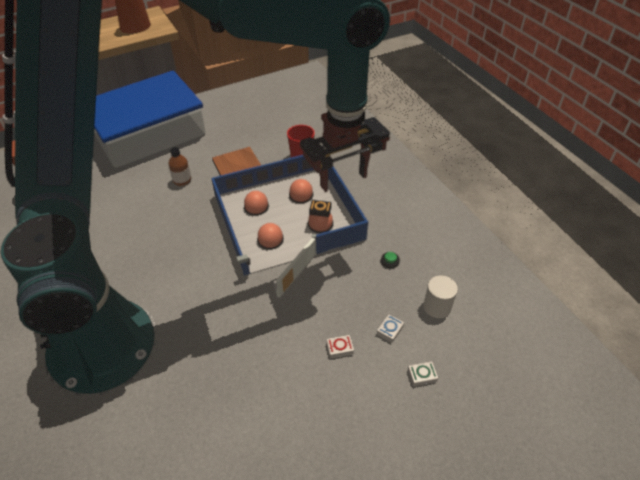

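View pics/scene0.png

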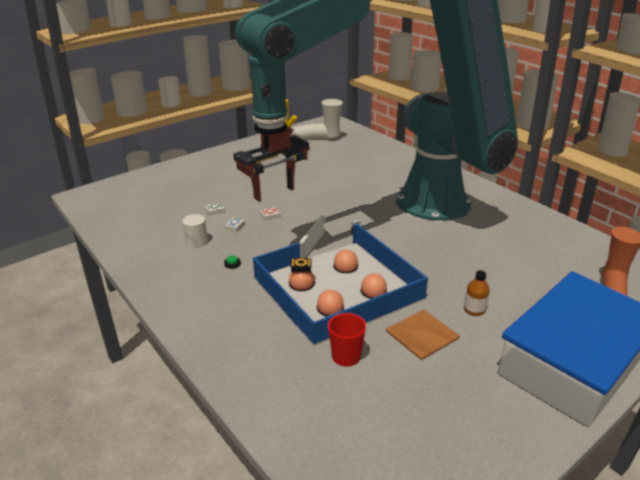

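```bash
cat >> h.py <<'E'
from scipy.optimize import least_squares
from scipy.ndimage import label
def domes(c,zoff=0):
    """salmon blobs above floor -> sphere centres xy with known r, z"""
    hsv=cv2.cvtColor(c['color'],cv2.COLOR_RGB2HSV)
    m=((hsv[...,0]<12)|(hsv[...,0]>174))&(hsv[...,1]>70)&(hsv[...,2]>110)
    L,n=label(cv2.erode(m.astype(np.uint8),np.ones((3,3))))
    out=[]
    for i in range(1,n+1):
        if (L==i).sum()<60: continue
        P=mask(c,L==i); P=P[(P[:,2]>.006)&(P[:,2]<.06)]
        if len(P)<60: continue
        f=lambda q:np.linalg.norm(P-[q[0],q[1],.02+q[2]],axis=1)-.032
        r=least_squares(f,[*P[:,:2].mean(0),0],loss='soft_l1',f_scale=.001)
        out.append((*np.round(r.x,4),len(P),round(float(np.abs(r.fun).mean())*1000,2)))
    return out
E
cat > b.py <<'E'
from h import *
for n in ['scene','side','wrist']:
    c=cap(n)
    if n=='wrist': save(c,'wrist0.png'); print(c['M'][:3].round(3))
    for d in domes(c): print(n,d)
for t in ['finished_center','start_top','door','board_top']:
    for r in optics.outline_of('wrist',t)[:2]:
        P=mask(c,r['pixels']); print(t,round(r['score'],2),np.round(np.array(r['point'])*[640,480]),*top(P) if len(P)>9 else '',len(P))
E
python3 b.py
```

```text
scene (np.float64(-1.4029), np.float64(-1.7444), np.float64(0.0297), 66, 15.15)
scene (np.float64(-1.4068), np.float64(-1.3641), np.float64(0.0223), 125, 29.12)
scene (np.float64(0.0067), np.float64(0.6309), np.float64(0.0535), 301, 7.78)
scene (np.float64(0.4545), np.float64(0.1091), np.float64(0.0007), 325, 1.95)
scene (np.float64(0.5917), np.float64(0.0985), np.float64(0.0021), 262, 2.03)
scene (np.float64(0.471), np.float64(0.2345), np.float64(0.0007), 359, 1.85)
scene (np.float64(0.596), np.float64(0.2217), np.float64(0.0004), 389, 1.82)
scene (np.float64(0.6756), np.float64(0.3713), np.float64(0.0202), 599, 3.89)
side (np.float64(0.4484), np.float64(0.4338), np.float64(0.0113), 82, 6.67)
side (np.float64(0.5975), np.float64(0.2185), np.float64(-0.0004), 242, 1.77)
side (np.float64(0.4715), np.float64(0.2331), np.float64(-0.0002), 262, 1.8)
side (np.float64(0.4564), np.float64(0.1065), np.float64(-0.0007), 309, 1.58)
[[ 1.    -0.001  0.002  0.6  ]
 [ 0.     0.967  0.254  0.069]
 [-0.002 -0.254  0.967  0.385]]
wrist (np.float64(0.4549), np.float64(0.1066), np.float64(0.0001), 4069, 0.5)
wrist (np.float64(0.5928), np.float64(0.0957), np.float64(0.0012), 148, 0.28)
wrist (np.float64(0.5934), np.float64(0.0971), np.float64(0.0009), 228, 0.33)
wrist (np.float64(0.5923), np.float64(0.097), np.float64(0.0008), 93, 0.22)
wrist (np.float64(0.4605), np.float64(-0.2474), np.float64(0.0283), 184, 0.61)
finished_center 0.96 [311. 105.] [0.5928 0.0969 0.0704] [ 52.4  40.3 -38. ] 3741
start_top 0.82 [404. 307.] [ 0.6846 -0.0911  0.0215] [29.  27.3 86.9] 692
start_top 0.61 [313. 106.] [0.5927 0.0968 0.0704] [ 52.4  40.1 -37.5] 3661
door 0.6 [172. 257.] [ 0.4672 -0.0237  0.0633] [168.   12.9  31.2] 2525
```

View pics/wrist0.png

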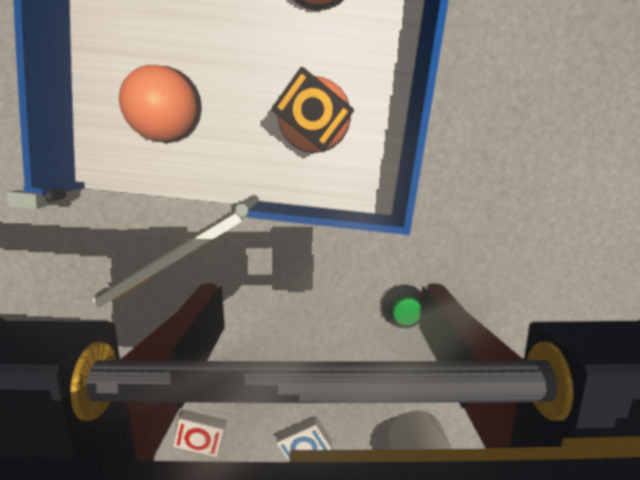

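send_rows(rows=[{"translation":[0.0325,-0.0024,0],"roll":0},{"translation":[0.0325,-0.0024,0],"roll":0},{"translation":[0.032,-0.0024,0.0],"roll":0},{"translation":[0,0,0.01],"roll":-7},{"translation":[0,0,0.01],"roll":-7},{"translation":[0,0,0.01],"roll":-7},{"translation":[0,0,0.01],"roll":-7},{"translation":[0,0,0.01],"roll":-7},{"translation":[0,0,0.01],"roll":-7},{"translation":[0,0,0.01],"roll":-7}], jaw=1)

```text
time_s: 2.68
position: [0.5928, 0.0971, 0.1522]
tcp_rot: [[-0.759, 0.651, -0.0], [0.651, 0.759, 0.0], [0.0, 0.0, -1.0]]
force: [0.7, 0.2, 0.6]
grip_width: 0.0876
```

send_rows(rows=[{"translation":[0,0,0.0],"roll":-3},{"translation":[0,0,0.02],"roll":0},{"translation":[0,0,0.02],"roll":0},{"translation":[0,0,0],"roll":0},{"translation":[0,0,0],"roll":0}])

```text
time_s: 3.1
position: [0.5918, 0.097, 0.1119]
tcp_rot: [[-0.788, 0.616, -0.003], [0.616, 0.788, -0.0], [0.002, -0.002, -1.0]]
force: [0.5, -0.9, -0.4]
grip_width: 0.0876
```

send_rows(rows=[{"translation":[0,0,0.02],"roll":0},{"translation":[0,0,0.02],"roll":0},{"translation":[0,0,0.012],"roll":0},{"translation":[0,0,0.01],"roll":0},{"translation":[0,0,0],"roll":0},{"translation":[0,0,0],"roll":0}])

```text
time_s: 3.6
position: [0.5929, 0.097, 0.0508]
tcp_rot: [[-0.788, 0.616, -0.0], [0.616, 0.788, -0.0], [0.0, -0.0, -1.0]]
force: [-0.5, -0.5, 0.6]
grip_width: 0.0875
```

send_rows(rows=[{"translation":[0,0,0],"roll":0},{"translation":[0,0,0],"roll":0},{"translation":[0,0,0],"roll":0},{"translation":[0,0,0],"roll":0},{"translation":[0,0,0],"roll":0},{"translation":[0,0,0],"roll":0},{"translation":[0,0,0],"roll":0},{"translation":[0,0,0],"roll":0}], jaw=-1)

```text
time_s: 4.27
position: [0.5928, 0.097, 0.0507]
tcp_rot: [[-0.788, 0.616, -0.0], [0.616, 0.788, -0.0], [0.0, -0.0, -1.0]]
force: [-0.3, -0.4, 0.8]
grip_width: 0.0397
```

send_rows(rows=[{"translation":[0,0,-0.01],"roll":0},{"translation":[0,0,-0.035],"roll":0},{"translation":[0,0,-0.035],"roll":0},{"translation":[0,0,0],"roll":0}])

```text
time_s: 4.6
position: [0.5972, 0.0973, 0.1374]
tcp_rot: [[-0.788, 0.616, 0.01], [0.616, 0.788, 0.001], [-0.008, 0.007, -1.0]]
force: [0.8, -0.1, -0.3]
grip_width: 0.0396
```

send_rows(rows=[{"translation":[0.0284,0.0197,0],"roll":0},{"translation":[0.0284,0.0197,0],"roll":0},{"translation":[0.0284,0.0197,0],"roll":0},{"translation":[0.0284,0.0197,0],"roll":0},{"translation":[0.0284,0.0197,0],"roll":0},{"translation":[0.0284,0.0197,0],"roll":0},{"translation":[0.0284,0.0197,0],"roll":0},{"translation":[0.0284,0.0197,0],"roll":0},{"translation":[0.0284,0.0197,0],"roll":0},{"translation":[0.0284,0.0197,0],"roll":0}])

```text
time_s: 5.43
position: [0.4892, 0.4285, 0.1307]
tcp_rot: [[-0.788, 0.616, -0.0], [0.616, 0.788, -0.0], [0.0, -0.0, -1.0]]
force: [-0.1, 0.6, -1.2]
grip_width: 0.0398
```

```bash
cat > c.py <<'E'
from h import *
s=readout.observe();print(s['position'],s['grip_width'],s['time_s'])
c=cap('wrist'); save(c,'w1.png')
for d in domes(c): print(d)
for r in optics.outline_of('wrist','board_top')[:1]:
    P=mask(c,r['pixels']); print(r['score'],*top(P))
E
python3 c.py
```

```text
[0.48924128 0.42850872 0.13067418] 0.03977646176687709 5.4333
(np.float64(0.4549), np.float64(0.1067), np.float64(-0.0007), 356, 0.48)
(np.float64(0.6095), np.float64(0.3693), np.float64(0.0038), 917, 2.42)
0.74 [0.4907 0.4213 0.0099] [120.2 119.8  87.8]
```

send_rows(rows=[{"translation":[-0.003,-0.004,0.03],"roll":0},{"translation":[0,0,0.03],"roll":0},{"translation":[0,0,0.03],"roll":0},{"translation":[0,0,0.015],"roll":0},{"translation":[0,0,0.01],"roll":0},{"translation":[0,0,0.004],"roll":0},{"translation":[0,0,0],"roll":0},{"translation":[0,0,0],"roll":0},{"translation":[0,0,0],"roll":0}])

```text
time_s: 6.28
position: [0.4912, 0.4225, 0.0128]
tcp_rot: [[-0.788, 0.616, 0.002], [0.616, 0.788, 0.001], [-0.001, 0.002, -1.0]]
force: [1.0, -0.5, -0.7]
grip_width: 0.0396
```

send_rows(rows=[{"translation":[0,0,0],"roll":0},{"translation":[0,0,0],"roll":0},{"translation":[0,0,0],"roll":0},{"translation":[0,0,0],"roll":0},{"translation":[0,0,0],"roll":0}], jaw=1)

```text
time_s: 6.7
position: [0.4902, 0.4222, 0.0119]
tcp_rot: [[-0.788, 0.616, 0.0], [0.616, 0.788, 0.0], [-0.0, 0.0, -1.0]]
force: [0.5, 0.2, 0.4]
grip_width: 0.0695
```

send_rows(rows=[{"translation":[0,0,-0.01],"roll":0},{"translation":[0,0,-0.04],"roll":0},{"translation":[0,0,-0.04],"roll":0},{"translation":[0,0,-0.04],"roll":0},{"translation":[0,0,-0.04],"roll":0},{"translation":[0,0,-0.04],"roll":0},{"translation":[0,0,0],"roll":7},{"translation":[0,0,0],"roll":7},{"translation":[0,0,0],"roll":7},{"translation":[0,0,0],"roll":7}])

```text
time_s: 7.53
position: [0.4901, 0.4221, 0.223]
tcp_rot: [[-0.401, 0.916, 0.001], [0.916, 0.401, 0.001], [0.0, 0.001, -1.0]]
force: [0.2, 0.4, 0.5]
grip_width: 0.0877
```

send_rows(rows=[{"translation":[0,0,0],"roll":7},{"translation":[0,0,0],"roll":7},{"translation":[0,0,0],"roll":7},{"translation":[0,0,0],"roll":3},{"translation":[-0.04,0.005,0],"roll":0},{"translation":[-0.04,0.005,0],"roll":0},{"translation":[-0.04,0.005,0],"roll":0},{"translation":[-0.04,0.005,0],"roll":0},{"translation":[-0.04,0.005,0],"roll":0},{"translation":[-0.04,0.005,0],"roll":0}])

```text
time_s: 8.37
position: [0.5199, 0.1803, 0.2225]
tcp_rot: [[-0.0, 1.0, 0.001], [1.0, 0.0, 0.0], [0.0, 0.001, -1.0]]
force: [0.4, 0.5, -0.3]
grip_width: 0.0879
```

```bash
cat > d.py <<'E'
from h import *
s=readout.observe();print(s['position'],np.round(s['tcp_rot'],3).tolist(),s['time_s'])
c=cap('wrist'); save(c,'w2.png')
for d in domes(c): print(d)
c=cap('side')
for t in ['finished_center','board_top']:
  for r in optics.outline_of('side',t)[:1]:
    P=mask(c,r['pixels']); print(t,r['score'],*top(P))
E
python3 d.py
```

```text
[0.51992542 0.18033545 0.22248581] [[-0.0, 1.0, 0.001], [1.0, 0.0, 0.0], [0.0, 0.001, -1.0]] 8.3667
(np.float64(0.47), np.float64(0.2328), np.float64(0.0), 3336, 0.5)
(np.float64(0.597), np.float64(0.2185), np.float64(-0.0002), 3274, 0.48)
(np.float64(0.4551), np.float64(0.1069), np.float64(-0.0003), 2598, 0.46)
(np.float64(0.593), np.float64(0.0971), np.float64(-0.0005), 2646, 0.46)
finished_center 0.48 [0.4901 0.4173 0.0269] [ 50.4  43.1 -45.7]
board_top 0.6 [0.4896 0.4282 0.009 ] [118.3  94.6  -1.4]
```

send_rows(rows=[{"translation":[-0.041,0,0],"roll":0},{"translation":[-0.041,0,0],"roll":0},{"translation":[-0.041,0,0],"roll":0},{"translation":[-0.041,0,0],"roll":0},{"translation":[-0.041,0,0],"roll":0},{"translation":[-0.041,0,0],"roll":0},{"translation":[-0.041,0,0],"roll":0},{"translation":[-0.041,0,0],"roll":0},{"translation":[-0.041,0,0],"roll":0},{"translation":[-0.041,0,0],"roll":0}])

```text
time_s: 9.4
position: [0.521, -0.2282, 0.2221]
tcp_rot: [[-0.002, 1.0, 0.001], [1.0, 0.002, 0.0], [0.0, 0.001, -1.0]]
force: [1.3, -0.1, 0.7]
grip_width: 0.0881
```

send_rows(rows=[{"translation":[-0.041,0,0],"roll":0},{"translation":[-0.041,0,0],"roll":0},{"translation":[0,0,0],"roll":0},{"translation":[0,0,0],"roll":0},{"translation":[0,0,0],"roll":0}])

```text
time_s: 9.82
position: [0.5207, -0.3083, 0.2214]
tcp_rot: [[-0.001, 1.0, -0.0], [1.0, 0.001, 0.001], [0.001, -0.0, -1.0]]
force: [-0.4, 1.0, 0.7]
grip_width: 0.0877
```

```bash
cat > e.py <<'E'
from h import *
import sys
s=readout.observe();print(np.round(s['position'],4),np.round(s['tcp_rot'],3).tolist(),s['time_s'])
c=cap('wrist'); save(c,sys.argv[1])
for i in sys.argv[2:]:
  for r in optics.outline_of('wrist',f'plaque{i}_center')[:3]:
    P=mask(c,r['pixels'])
    if r['score']>.3 and len(P)>30: print(i,round(r['score'],2),np.round(np.array(r['point'])*[640,480]),*top(P),len(P))
E
python3 e.py w3.png 1 2 3 4
```

```text
[ 0.5207 -0.3083  0.2214] [[-0.001, 1.0, -0.0], [1.0, 0.001, 0.001], [0.001, -0.0, -1.0]] 9.8167
1 0.62 [386. 168.] [ 0.5798 -0.2585  0.0184] [52.2 39.9 28.6] 2550
2 0.86 [255. 154.] [ 0.4601 -0.2477  0.0186] [ 52.3  40.  -16.2] 2626
3 0.59 [380. 293.] [ 0.5794 -0.3812  0.0181] [ 51.9  40.2 -16.7] 2180
```

View pics/w3.png

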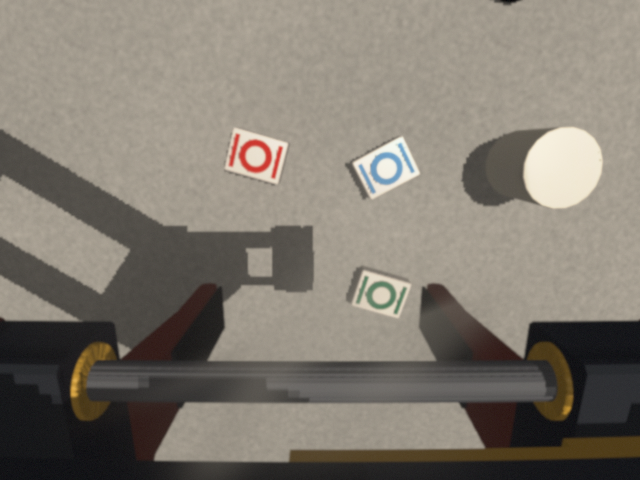

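send_rows(rows=[{"translation":[-0.036,0.029,0],"roll":0},{"translation":[-0.036,0.029,0],"roll":0},{"translation":[0,0,0.035],"roll":7},{"translation":[0,0,0.035],"roll":7},{"translation":[0,0,0.035],"roll":3},{"translation":[0,0,0],"roll":0},{"translation":[0,0,0],"roll":0},{"translation":[0,0,0],"roll":0}])

```text
time_s: 10.73
position: [0.5735, -0.3749, 0.1184]
tcp_rot: [[0.29, 0.957, 0.001], [0.957, -0.29, -0.001], [-0.001, 0.002, -1.0]]
force: [0.1, -0.5, -0.2]
grip_width: 0.088
```

```bash
python3 e.py w4.png 3
```

```text
[ 0.5735 -0.3749  0.1184] [[0.29, 0.957, 0.001], [0.957, -0.29, -0.001], [-0.001, 0.002, -1.0]] 10.7333
3 0.64 [334. 254.] [ 0.58   -0.3818  0.0183] [ 51.9  40.4 -17.4] 4326
```

send_rows(rows=[{"translation":[-0.0045,0.0078,0.02],"roll":0},{"translation":[0,0,0.03],"roll":0},{"translation":[0,0,0.03],"roll":0},{"translation":[0,0,0.02],"roll":0},{"translation":[0,0,0.008],"roll":0},{"translation":[0,0,0.005],"roll":0},{"translation":[0,0,0],"roll":0},{"translation":[0,0,0],"roll":0}])

```text
time_s: 11.5
position: [0.5798, -0.3823, 0.0055]
tcp_rot: [[0.292, 0.956, 0.002], [0.956, -0.292, -0.002], [-0.001, 0.003, -1.0]]
force: [0.8, 0.6, 0.1]
grip_width: 0.0881
```

send_rows(rows=[{"translation":[0,0,0],"roll":0},{"translation":[0,0,0],"roll":0},{"translation":[0,0,0],"roll":0},{"translation":[0,0,0],"roll":0},{"translation":[0,0,0],"roll":0},{"translation":[0,0,0],"roll":0},{"translation":[0,0,0],"roll":0}], jaw=-1)

```text
time_s: 12.08
position: [0.5787, -0.3815, 0.0038]
tcp_rot: [[0.292, 0.956, 0.0], [0.956, -0.292, -0.0], [-0.0, 0.0, -1.0]]
force: [-0.6, -0.1, 0.3]
grip_width: 0.0519
```

send_rows(rows=[{"translation":[0,0,-0.01],"roll":0},{"translation":[0,0,-0.03],"roll":0},{"translation":[0,0,-0.04],"roll":0},{"translation":[0,0,-0.04],"roll":0},{"translation":[0.016,-0.0045,0],"roll":0},{"translation":[0.032,-0.009,0],"roll":0},{"translation":[0.032,-0.009,0],"roll":0},{"translation":[0.032,-0.009,0],"roll":0},{"translation":[0.032,-0.009,0],"roll":0},{"translation":[0.032,-0.009,0],"roll":0}])

```text
time_s: 12.92
position: [0.5824, -0.197, 0.1241]
tcp_rot: [[0.293, 0.956, 0.0], [0.956, -0.293, -0.0], [-0.0, 0.0, -1.0]]
force: [0.8, 0.4, -1.2]
grip_width: 0.0519
```

send_rows(rows=[{"translation":[0.032,-0.009,0],"roll":0},{"translation":[0.032,-0.009,0],"roll":0},{"translation":[0.032,-0.009,0],"roll":0},{"translation":[0.032,-0.009,0],"roll":0},{"translation":[0.032,-0.009,0],"roll":0},{"translation":[0.032,-0.009,0],"roll":0},{"translation":[0.032,-0.009,0],"roll":0},{"translation":[0.032,-0.009,0],"roll":0},{"translation":[0.032,-0.009,0],"roll":0},{"translation":[0.032,-0.009,0],"roll":0}])

```text
time_s: 13.75
position: [0.5899, 0.1355, 0.1241]
tcp_rot: [[0.292, 0.956, 0.0], [0.956, -0.292, 0.0], [0.0, 0.0, -1.0]]
force: [0.7, 0.7, -0.7]
grip_width: 0.0519
```

send_rows(rows=[{"translation":[0.032,-0.009,0],"roll":0},{"translation":[0.032,-0.009,0],"roll":0},{"translation":[0.016,-0.0045,0],"roll":0},{"translation":[0,0,0],"roll":0},{"translation":[0,0,0],"roll":0},{"translation":[0,0,0],"roll":0}])

```text
time_s: 14.25
position: [0.5917, 0.2161, 0.1237]
tcp_rot: [[0.292, 0.956, -0.0], [0.956, -0.292, -0.001], [-0.001, -0.0, -1.0]]
force: [-0.5, 0.3, 0.5]
grip_width: 0.0519
```

```bash
python3 - <<'E'
from h import *
s=readout.observe(); print(np.round(s['position'],4),np.round(s['tcp_rot'],3).tolist(),s['grip_width'],s['time_s'])
c=cap('wrist'); save(c,'w5.png')
E
```

```text
[0.5917 0.2161 0.1237] [[0.292, 0.956, -0.0], [0.956, -0.292, -0.001], [-0.001, -0.0, -1.0]] 0.05185284461659094 14.25
```

View pics/w5.png

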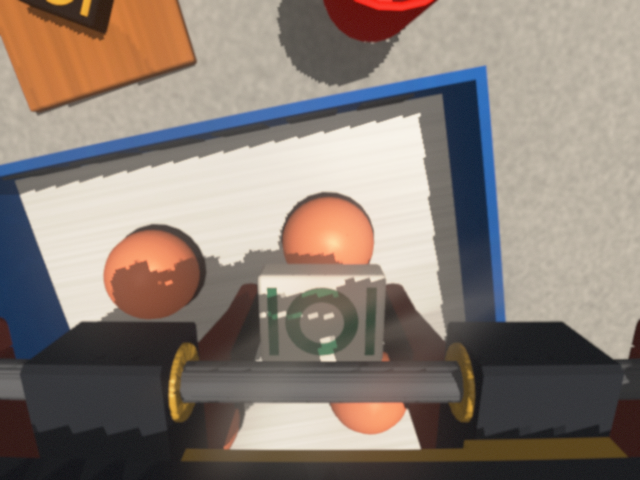

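```bash
cat > g.py <<'E'
from h import *
import sys
i,tx,ty=int(sys.argv[1]),float(sys.argv[2]),float(sys.argv[3])
s=readout.observe(); p=np.array(s['position']); R=np.array(s['tcp_rot'])
print('tcp',p.round(4),s['grip_width'],s['time_s'])
c=cap('wrist')
for r in optics.outline_of('wrist',f'plaque{i}_center')[:2]:
    P=mask(c,r['pixels']); q,w=top(P,.003); print(r['score'],q,w,'in tool',(R.T@(q-p)).round(4))
d=domes(c); print([(x[0],x[1],x[2],x[3]) for x in d])
print('to target, tool:',(R.T@(np.array([tx,ty,p[2]])-p)).round(4))
E
python3 g.py 3 .597 .2185
```

```text
tcp [0.5919 0.2157 0.1237] 0.051666134623478535 14.3
0.86 [0.5922 0.2163 0.1383] [ 52.1  39.2 -17.1] in tool [ 0.0006  0.0002 -0.0146]
0.38 [0.4846 0.4039 0.0283] [ 47.9  14.6 -18.5] in tool [ 0.1486 -0.1577  0.0953]
[(np.float64(0.597), np.float64(0.2187), np.float64(-0.0002), 4354), (np.float64(0.4701), np.float64(0.233), np.float64(0.0001), 6178), (np.float64(0.5931), np.float64(0.097), np.float64(-0.0004), 1514), (np.float64(0.4555), np.float64(0.1074), np.float64(0.0004), 168)]
to target, tool: [ 0.0042  0.0041 -0.    ]
```

send_rows(rows=[{"translation":[0.0038,0.004,0.02],"roll":0},{"translation":[0,0,0.02],"roll":0},{"translation":[0,0,0.012],"roll":0},{"translation":[0,0,0.008],"roll":0},{"translation":[0,0,0.004],"roll":0},{"translation":[0,0,0],"roll":0},{"translation":[0,0,0],"roll":0},{"translation":[0,0,0],"roll":0}])

```text
time_s: 15.07
position: [0.5977, 0.2194, 0.0605]
tcp_rot: [[0.292, 0.956, 0.001], [0.956, -0.292, 0.0], [0.001, 0.001, -1.0]]
force: [0.4, -0.3, -1.8]
grip_width: 0.0518
```

```bash
python3 g.py 3 .597 .2186
```

```text
tcp [0.5977 0.2194 0.0605] 0.051844265310452706 15.0667
0.84 [0.5981 0.22   0.0751] [ 51.9  39.2 -16.9] in tool [ 0.0007  0.0002 -0.0146]
[(np.float64(0.5971), np.float64(0.2186), np.float64(-0.0001), 3470), (np.float64(0.4702), np.float64(0.2329), np.float64(0.0001), 5698), (np.float64(0.5931), np.float64(0.0964), np.float64(-0.0003), 3104)]
to target, tool: [-0.001  -0.0004 -0.    ]
```

send_rows(rows=[{"translation":[-0.0014,-0.0006,0.002],"roll":0},{"translation":[0,0,0.002],"roll":0},{"translation":[0,0,0],"roll":0},{"translation":[0,0,0],"roll":0},{"translation":[0,0,0],"roll":0}])

```text
time_s: 15.58
position: [0.5961, 0.2181, 0.0557]
tcp_rot: [[0.292, 0.956, 0.0], [0.956, -0.292, -0.0], [0.0, 0.0, -1.0]]
force: [-0.1, -0.0, 0.2]
grip_width: 0.0518
```

```bash
python3 g.py 3 .597 .2186
```

```text
tcp [0.5961 0.2181 0.0557] 0.05176331657430246 15.5833
0.88 [0.5965 0.2188 0.0703] [ 51.9  39.3 -16.9] in tool [ 0.0008  0.0002 -0.0146]
[(np.float64(0.5971), np.float64(0.2185), np.float64(-0.0001), 3736), (np.float64(0.4702), np.float64(0.2328), np.float64(0.0001), 5990), (np.float64(0.5931), np.float64(0.0964), np.float64(-0.0002), 2859)]
to target, tool: [0.0008 0.0007 0.    ]
```

send_rows(rows=[{"translation":[0,0,0],"roll":0},{"translation":[0,0,0],"roll":0},{"translation":[0,0,0],"roll":0},{"translation":[0,0,0],"roll":0},{"translation":[0,0,0],"roll":0},{"translation":[0,0,0],"roll":0}], jaw=1)

```text
time_s: 16.18
position: [0.596, 0.2181, 0.0556]
tcp_rot: [[0.292, 0.956, -0.0], [0.956, -0.292, 0.0], [-0.0, -0.0, -1.0]]
force: [-0.3, 0.5, -0.1]
grip_width: 0.0864
```

send_rows(rows=[{"translation":[0,0,-0.01],"roll":0},{"translation":[0,0,-0.03],"roll":0},{"translation":[0,0,-0.04],"roll":0},{"translation":[0,0,-0.04],"roll":0},{"translation":[0,0,-0.04],"roll":0},{"translation":[0,0,0],"roll":0}])

```text
time_s: 16.68
position: [0.601, 0.2195, 0.2256]
tcp_rot: [[0.292, 0.956, 0.015], [0.956, -0.292, 0.004], [0.008, 0.013, -1.0]]
force: [1.2, -0.2, 0.0]
grip_width: 0.0879
```

```bash
python3 g.py 3 .597 .2185
```

```text
tcp [0.601  0.2195 0.2256] 0.08786827793494903 16.6833
0.68 [0.5953 0.2177 0.0706] [ 51.5  39.7 -16.6] in tool [-0.0046 -0.0069  0.1549]
[(np.float64(0.6701), np.float64(0.3709), np.float64(0.0143), 478), (np.float64(0.5967), np.float64(0.2176), np.float64(0.0013), 791), (np.float64(0.4696), np.float64(0.233), np.float64(-0.0001), 2954), (np.float64(0.5929), np.float64(0.097), np.float64(-0.0003), 2629), (np.float64(0.4547), np.float64(0.1064), np.float64(0.0002), 405)]
to target, tool: [-0.0021 -0.0035 -0.0001]
```

send_rows(rows=[{"translation":[-0.02,0,0],"roll":0},{"translation":[-0.037,0,0],"roll":0},{"translation":[-0.037,0,0],"roll":0},{"translation":[-0.037,0,0],"roll":0},{"translation":[-0.037,0,0],"roll":0},{"translation":[-0.037,0,0],"roll":0},{"translation":[-0.037,0,0],"roll":0},{"translation":[-0.037,0,0],"roll":0},{"translation":[-0.037,0,0],"roll":0},{"translation":[-0.037,0,0],"roll":0}])

```text
time_s: 17.62
position: [0.4906, -0.1204, 0.2141]
tcp_rot: [[0.292, 0.956, -0.003], [0.956, -0.292, 0.001], [0.0, -0.003, -1.0]]
force: [1.0, -0.2, 0.1]
grip_width: 0.0874
```

send_rows(rows=[{"translation":[-0.037,0,0],"roll":0},{"translation":[-0.037,0,0],"roll":0},{"translation":[-0.037,0,0],"roll":0},{"translation":[-0.025,0,0.02],"roll":0},{"translation":[0,0,0.03],"roll":0},{"translation":[0,0,0.03],"roll":0},{"translation":[0,0,0.02],"roll":0},{"translation":[0,0,0],"roll":0},{"translation":[0,0,0],"roll":0},{"translation":[0,0,0],"roll":0}])

```text
time_s: 18.45
position: [0.4531, -0.2495, 0.1159]
tcp_rot: [[0.292, 0.956, -0.0], [0.956, -0.292, 0.0], [0.0, -0.0, -1.0]]
force: [-0.1, -0.4, 0.7]
grip_width: 0.0876
```

```bash
cat > p.py <<'E'
from h import *
import sys
s=readout.observe(); p=np.array(s['position']); R=np.array(s['tcp_rot'])
print('tcp',p.round(4),np.round(np.degrees(np.arctan2(R[1,1],R[0,1])),1),s['time_s'])
c=cap('wrist')
for i in sys.argv[1:]:
  for r in optics.outline_of('wrist',f'plaque{i}_center')[:2]:
    P=mask(c,r['pixels'])
    if r['score']<.4 or len(P)<50: continue
    q,w=top(P); print(i,round(r['score'],2),q,w,'in tool',(R.T@(q-p)).round(4))
E
python3 p.py 1 2
```

```text
tcp [ 0.4531 -0.2495  0.1159] -17.0 18.45
1 0.89 [ 0.5484 -0.2663  0.0182] [51.6 40.8 27.9] in tool [0.0117 0.0961 0.0977]
2 0.95 [ 0.4605 -0.2472  0.0183] [ 51.8  40.1 -15.9] in tool [0.0043 0.0064 0.0976]
```

send_rows(rows=[{"translation":[0.0043,0.0063,0.02],"roll":0},{"translation":[0,0,0.03],"roll":0},{"translation":[0,0,0.02],"roll":0},{"translation":[0,0,0],"roll":0},{"translation":[0,0,0],"roll":0}], jaw=0.5)

```text
time_s: 19.02
position: [0.4602, -0.247, 0.0459]
tcp_rot: [[0.292, 0.956, -0.001], [0.956, -0.292, 0.001], [0.0, -0.001, -1.0]]
force: [0.5, -0.4, -0.1]
grip_width: 0.0662
```

```bash
python3 p.py 2
```

```text
tcp [ 0.4602 -0.247   0.0459] -17.0 19.0167
2 0.65 [ 0.4607 -0.2471  0.0183] [ 52.1  40.2 -15.7] in tool [0.0001 0.0005 0.0276]
```

send_rows(rows=[{"translation":[0,0.0004,0.02],"roll":-1},{"translation":[0,0,0.014],"roll":0},{"translation":[0,0,0.008],"roll":0},{"translation":[0,0,0],"roll":0},{"translation":[0,0,0],"roll":0}])

```text
time_s: 19.53
position: [0.4611, -0.2476, 0.0044]
tcp_rot: [[0.276, 0.961, 0.0], [0.961, -0.276, -0.0], [-0.0, 0.001, -1.0]]
force: [-0.3, 0.4, 0.8]
grip_width: 0.0659
```

send_rows(rows=[{"translation":[0,0,0],"roll":0},{"translation":[0,0,0],"roll":0},{"translation":[0,0,0],"roll":0},{"translation":[0,0,0],"roll":0},{"translation":[0,0,0],"roll":0},{"translation":[0,0,0],"roll":0}], jaw=-1)

```text
time_s: 20.03
position: [0.4613, -0.2478, 0.0045]
tcp_rot: [[0.276, 0.961, 0.001], [0.961, -0.276, -0.001], [-0.001, 0.001, -1.0]]
force: [-0.4, 1.0, 6.6]
grip_width: 0.0515
```

send_rows(rows=[{"translation":[0,0,-0.01],"roll":0},{"translation":[0,0,-0.03],"roll":0},{"translation":[0,0,-0.04],"roll":0},{"translation":[0,0,-0.04],"roll":0},{"translation":[0,0,0],"roll":0},{"translation":[0,0,0],"roll":0}])

```text
time_s: 20.53
position: [0.4624, -0.2486, 0.1266]
tcp_rot: [[0.276, 0.961, 0.005], [0.961, -0.276, -0.004], [-0.002, 0.006, -1.0]]
force: [0.4, 0.7, -1.9]
grip_width: 0.0517
```

send_rows(rows=[{"translation":[0.0166,-0.0044,0],"roll":0},{"translation":[0.0332,-0.0089,0],"roll":0},{"translation":[0.0332,-0.0089,0],"roll":0},{"translation":[0.0332,-0.0089,0],"roll":0},{"translation":[0.0332,-0.0089,0],"roll":0},{"translation":[0.0332,-0.0089,0],"roll":0},{"translation":[0.0332,-0.0089,0],"roll":0},{"translation":[0.0332,-0.0089,0],"roll":0},{"translation":[0.0332,-0.0089,0],"roll":0},{"translation":[0.0332,-0.0089,0],"roll":0}])

```text
time_s: 21.37
position: [0.4646, 0.0807, 0.1223]
tcp_rot: [[0.276, 0.961, -0.003], [0.961, -0.276, -0.0], [-0.001, -0.003, -1.0]]
force: [1.5, 0.4, -0.9]
grip_width: 0.0516
```

send_rows(rows=[{"translation":[0.0332,-0.0089,0],"roll":0},{"translation":[0.0332,-0.0089,0],"roll":0},{"translation":[0.0332,-0.0089,0],"roll":0},{"translation":[0.0332,-0.0089,0],"roll":0},{"translation":[0.018,-0.0044,0],"roll":0},{"translation":[0,0,0.02],"roll":0},{"translation":[0,0,0.02],"roll":0},{"translation":[0,0,0],"roll":0},{"translation":[0,0,0],"roll":0},{"translation":[0,0,0],"roll":0}])

```text
time_s: 22.2
position: [0.4691, 0.2347, 0.0834]
tcp_rot: [[0.276, 0.961, -0.002], [0.961, -0.276, -0.0], [-0.001, -0.001, -1.0]]
force: [-0.6, 0.6, -0.0]
grip_width: 0.0517
```

```bash
python3 g.py 2 .470 .2329
```

```text
tcp [0.4691 0.2347 0.0834] 0.051686800227458786 22.2
0.9 [0.4694 0.2351 0.0973] [ 52.   39.9 -16.4] in tool [ 0.0005  0.0002 -0.0139]
[(np.float64(0.5974), np.float64(0.2186), np.float64(-0.0003), 4259), (np.float64(0.4703), np.float64(0.233), np.float64(-0.0001), 3842), (np.float64(0.4554), np.float64(0.1063), np.float64(-0.0002), 3503)]
to target, tool: [-0.0015  0.0014 -0.    ]
```

send_rows(rows=[{"translation":[-0.0019,0.0013,0.01],"roll":0},{"translation":[0,0,0.01],"roll":0},{"translation":[0,0,0.005],"roll":0},{"translation":[0,0,0],"roll":0},{"translation":[0,0,0],"roll":0},{"translation":[0,0,0],"roll":0}])

```text
time_s: 22.8
position: [0.4702, 0.2329, 0.0585]
tcp_rot: [[0.276, 0.961, -0.0], [0.961, -0.276, -0.0], [-0.0, -0.0, -1.0]]
force: [0.6, 0.3, -0.0]
grip_width: 0.0515
```

```bash
python3 g.py 2 .470 .2329
```

```text
tcp [0.4702 0.2329 0.0585] 0.05148637680716098 22.8
0.9 [0.4706 0.2332 0.0724] [ 51.8  39.7 -15.9] in tool [ 0.0004  0.0003 -0.0139]
[(np.float64(0.5973), np.float64(0.2186), np.float64(-0.0004), 5779), (np.float64(0.4703), np.float64(0.2329), np.float64(-0.0), 3539), (np.float64(0.4553), np.float64(0.1062), np.float64(-0.0002), 1996)]
to target, tool: [-0.0001 -0.0002  0.    ]
```

send_rows(rows=[{"translation":[-0.0002,-0.0003,0.002],"roll":0},{"translation":[0,0,0],"roll":0},{"translation":[0,0,0],"roll":0},{"translation":[0,0,0],"roll":0}])

```text
time_s: 23.23
position: [0.4699, 0.2328, 0.0567]
tcp_rot: [[0.276, 0.961, 0.0], [0.961, -0.276, 0.0], [0.0, 0.0, -1.0]]
force: [0.1, -0.3, -1.7]
grip_width: 0.0521
```

send_rows(rows=[{"translation":[0,0,0],"roll":0},{"translation":[0,0,0],"roll":0},{"translation":[0,0,0],"roll":0},{"translation":[0,0,0],"roll":0},{"translation":[0,0,0],"roll":0},{"translation":[0,0,0],"roll":0}], jaw=1)

```text
time_s: 23.73
position: [0.4699, 0.2328, 0.0567]
tcp_rot: [[0.276, 0.961, -0.0], [0.961, -0.276, 0.0], [0.0, -0.0, -1.0]]
force: [-1.1, -0.9, 0.6]
grip_width: 0.0865
```

send_rows(rows=[{"translation":[0,0,-0.01],"roll":0},{"translation":[0,0,-0.03],"roll":0},{"translation":[0,0,-0.04],"roll":0},{"translation":[0,0,-0.04],"roll":0},{"translation":[0,0,-0.04],"roll":0},{"translation":[0,0,0],"roll":0},{"translation":[0,0,0],"roll":0},{"translation":[0,0,0],"roll":0}])

```text
time_s: 24.4
position: [0.4696, 0.2327, 0.2169]
tcp_rot: [[0.276, 0.961, 0.0], [0.961, -0.276, 0.0], [0.0, 0.0, -1.0]]
force: [0.6, -0.3, 0.2]
grip_width: 0.088
```

```bash
python3 p.py 2 3
```

```text
tcp [0.4696 0.2327 0.2169] -16.0 24.4
2 0.87 [0.4699 0.233  0.0703] [ 51.9  40.2 -16.1] in tool [0.0004 0.0002 0.1466]
3 0.71 [0.5945 0.2172 0.0702] [ 52.2  40.1 -16.8] in tool [0.0195 0.1243 0.1468]
3 0.44 [0.6636 0.3398 0.0893] [ 68.   20.8 -14.1] in tool [0.1564 0.1569 0.1277]
```

```bash
cat > t.py <<'E'
from h import *
import sys
s=readout.observe(); print(s['position'],s['time_s'])
c=cap('wrist'); D=domes(c); print([tuple(float(v) for v in x) for x in D])
for i in sys.argv[1:]:
  for r in optics.outline_of('wrist',f'plaque{i}_center')[:1]:
    P=mask(c,cv2.erode(r['pixels'].astype(np.uint8),np.ones((3,3)))>0); P=P[P[:,2]>.062]
    A=np.c_[P[:,:2]-P[:,:2].mean(0),np.ones(len(P))]; k=np.linalg.lstsq(A,P[:,2],rcond=None)[0]
    print(i,r['score'],*top(P,.006),'slope deg x,y',np.degrees(k[:2]).round(1),len(P))
E
python3 t.py 2 3
```

```text
[0.4686229  0.23233077 0.21509309] 24.55
[(0.5966, 0.2186, -0.0001, 745.0, 0.44), (0.4697, 0.232, 0.0013, 767.0, 0.79), (0.5926, 0.0968, -0.0005, 1746.0, 0.49), (0.4553, 0.1068, -0.0003, 2401.0, 0.47)]
2 0.76 [0.4701 0.2338 0.0703] [ 50.1  38.6 -15.9] slope deg x,y [-0.1 -0.5] 2974
3 0.89 [0.5942 0.2177 0.0702] [ 51.5  39.6 -16.4] slope deg x,y [3.2 1. ] 3253
```

send_rows(rows=[{"translation":[-0.0327,0.0153,0],"roll":0},{"translation":[-0.0327,0.0153,0],"roll":0},{"translation":[-0.0327,0.0153,0],"roll":0},{"translation":[-0.0327,0.0153,0],"roll":0},{"translation":[-0.0327,0.0153,0],"roll":0},{"translation":[-0.0327,0.0153,0],"roll":0},{"translation":[-0.0327,0.0153,0],"roll":0},{"translation":[-0.0327,0.0153,0],"roll":0},{"translation":[-0.0327,0.0153,0],"roll":0},{"translation":[-0.0327,0.0153,0],"roll":0}])

```text
time_s: 25.53
position: [0.5265, -0.1255, 0.216]
tcp_rot: [[0.276, 0.961, -0.001], [0.961, -0.276, 0.001], [0.0, -0.001, -1.0]]
force: [0.6, 1.2, -0.9]
grip_width: 0.0877
```

send_rows(rows=[{"translation":[-0.0327,0.0153,0],"roll":0},{"translation":[-0.0327,0.0153,0],"roll":0},{"translation":[-0.0327,0.0153,0],"roll":0},{"translation":[-0.0327,0.0153,0],"roll":0},{"translation":[0,0,0],"roll":-7},{"translation":[0,0,0],"roll":-7},{"translation":[0,0,0.02],"roll":-7},{"translation":[0,0,0.03],"roll":-7},{"translation":[0,0,0.03],"roll":-7},{"translation":[0,0,0.02],"roll":-7}])

```text
time_s: 26.37
position: [0.5481, -0.2655, 0.1134]
tcp_rot: [[-0.444, 0.896, -0.003], [0.896, 0.444, 0.002], [0.003, -0.002, -1.0]]
force: [-0.8, -0.7, 0.4]
grip_width: 0.0877
```

send_rows(rows=[{"translation":[0,0,0],"roll":-2},{"translation":[0,0,0],"roll":0},{"translation":[0,0,0],"roll":0}])

```text
time_s: 26.62
position: [0.5495, -0.2663, 0.116]
tcp_rot: [[-0.468, 0.884, -0.001], [0.884, 0.468, 0.001], [0.001, -0.001, -1.0]]
force: [-0.3, -0.1, -0.1]
grip_width: 0.0882
```

```bash
python3 p.py 1
```

```text
tcp [ 0.5495 -0.2663  0.116 ] 27.9 26.6167
1 0.83 [ 0.5482 -0.266   0.0182] [51.8 40.2 28.1] in tool [ 0.0007 -0.001   0.0978]
```

send_rows(rows=[{"translation":[0.0007,-0.001,0.03],"roll":0},{"translation":[0,0,0.03],"roll":0},{"translation":[0,0,0.03],"roll":0},{"translation":[0,0,0.015],"roll":0},{"translation":[0,0,0.007],"roll":0},{"translation":[0,0,0],"roll":0},{"translation":[0,0,0],"roll":0},{"translation":[0,0,0],"roll":0}])

```text
time_s: 27.38
position: [0.5497, -0.267, 0.0062]
tcp_rot: [[-0.469, 0.883, 0.002], [0.883, 0.469, -0.002], [-0.002, 0.001, -1.0]]
force: [-0.8, 0.5, -0.9]
grip_width: 0.0878
```

send_rows(rows=[{"translation":[0,0,0],"roll":0},{"translation":[0,0,0],"roll":0},{"translation":[0,0,0],"roll":0},{"translation":[0,0,0],"roll":0},{"translation":[0,0,0],"roll":0},{"translation":[0,0,0],"roll":0},{"translation":[0,0,0],"roll":0}], jaw=-1)

```text
time_s: 27.97
position: [0.5484, -0.2662, 0.0047]
tcp_rot: [[-0.469, 0.883, -0.0], [0.883, 0.469, -0.0], [0.0, -0.0, -1.0]]
force: [-0.3, -0.5, 1.3]
grip_width: 0.0516
```

send_rows(rows=[{"translation":[0,0,-0.01],"roll":0},{"translation":[0,0,-0.03],"roll":0},{"translation":[0,0,-0.04],"roll":0},{"translation":[0,0,-0.04],"roll":0},{"translation":[0,0,0],"roll":0},{"translation":[0,0,0],"roll":0}])

```text
time_s: 28.47
position: [0.5503, -0.2673, 0.1279]
tcp_rot: [[-0.47, 0.883, 0.005], [0.883, 0.47, -0.003], [-0.005, 0.003, -1.0]]
force: [-0.4, 0.6, -1.2]
grip_width: 0.0519
```

send_rows(rows=[{"translation":[0.015,0.0104,0],"roll":0},{"translation":[0.0276,0.0192,0],"roll":0},{"translation":[0.0276,0.0192,0],"roll":0},{"translation":[0.0276,0.0192,0],"roll":0},{"translation":[0.0276,0.0192,0],"roll":0},{"translation":[0.0276,0.0192,0],"roll":0},{"translation":[0.0276,0.0192,0],"roll":0},{"translation":[0.0276,0.0192,0],"roll":0},{"translation":[0.0276,0.0192,0],"roll":0},{"translation":[0.0276,0.0192,0],"roll":0}])

```text
time_s: 29.3
position: [0.5848, 0.0541, 0.1228]
tcp_rot: [[-0.469, 0.883, -0.004], [0.883, 0.469, 0.0], [0.002, -0.003, -1.0]]
force: [0.7, 0.0, -0.6]
grip_width: 0.0515
```

send_rows(rows=[{"translation":[0.0276,0.0192,0],"roll":0},{"translation":[0.015,0.0104,0],"roll":0},{"translation":[0,0,0.02],"roll":0},{"translation":[0,0,0.02],"roll":0},{"translation":[0,0,0],"roll":0},{"translation":[0,0,0],"roll":0},{"translation":[0,0,0],"roll":0}])

```text
time_s: 29.88
position: [0.5922, 0.1036, 0.0843]
tcp_rot: [[-0.469, 0.883, -0.002], [0.883, 0.469, -0.0], [0.001, -0.001, -1.0]]
force: [0.1, -0.1, -1.0]
grip_width: 0.0517
```

```bash
python3 g.py 1 .593 .0969
```

```text
tcp [0.5922 0.1036 0.0843] 0.0516930031587963 29.8833
0.71 [0.5921 0.1039 0.0978] [52.2 39.8 28. ] in tool [ 0.0003  0.0001 -0.0135]
[(np.float64(0.4699), np.float64(0.2334), np.float64(0.0018), 347), (np.float64(0.5973), np.float64(0.2192), np.float64(0.0004), 2045), (np.float64(0.4552), np.float64(0.1064), np.float64(-0.0), 10575), (np.float64(0.5931), np.float64(0.0967), np.float64(-0.0002), 2717)]
to target, tool: [-0.0064 -0.0024 -0.    ]
```

send_rows(rows=[{"translation":[-0.0068,-0.0025,0.01],"roll":0},{"translation":[0,0,0.01],"roll":0},{"translation":[0,0,0.005],"roll":0},{"translation":[0,0,0],"roll":0},{"translation":[0,0,0],"roll":0},{"translation":[0,0,0],"roll":0}])

```text
time_s: 30.48
position: [0.5936, 0.0968, 0.0595]
tcp_rot: [[-0.469, 0.883, -0.0], [0.883, 0.469, 0.0], [0.0, -0.0, -1.0]]
force: [-0.1, 0.4, -1.1]
grip_width: 0.0522
```

```bash
python3 g.py 1 .593 .0968
```

```text
tcp [0.5936 0.0968 0.0595] 0.052189179222747566 30.4833
0.92 [0.5936 0.0969 0.0731] [51.8 39.9 28.1] in tool [ 0.0001  0.     -0.0136]
[(np.float64(0.597), np.float64(0.2191), np.float64(0.0003), 3083), (np.float64(0.4553), np.float64(0.1064), np.float64(-0.0), 13379), (np.float64(0.5931), np.float64(0.0966), np.float64(-0.0001), 3368)]
to target, tool: [ 0.0003 -0.0005  0.    ]
```

send_rows(rows=[{"translation":[0,-0.0006,0.0026],"roll":0},{"translation":[0,0,0],"roll":0},{"translation":[0,0,0],"roll":0},{"translation":[0,0,0],"roll":0}])

```text
time_s: 30.92
position: [0.5931, 0.0965, 0.0571]
tcp_rot: [[-0.47, 0.883, -0.0], [0.883, 0.47, 0.0], [0.0, -0.0, -1.0]]
force: [-0.7, -0.2, -1.3]
grip_width: 0.0517
```

send_rows(rows=[{"translation":[0,0,0],"roll":0},{"translation":[0,0,0],"roll":0},{"translation":[0,0,0],"roll":0},{"translation":[0,0,0],"roll":0},{"translation":[0,0,0],"roll":0},{"translation":[0,0,0],"roll":0}], jaw=1)

```text
time_s: 31.42
position: [0.5932, 0.0965, 0.0571]
tcp_rot: [[-0.47, 0.883, 0.0], [0.883, 0.47, 0.0], [-0.0, 0.0, -1.0]]
force: [0.8, 0.2, -0.5]
grip_width: 0.0868
```

send_rows(rows=[{"translation":[0,0,-0.01],"roll":0},{"translation":[0,0,-0.03],"roll":0},{"translation":[0,0,-0.04],"roll":0},{"translation":[0,0,-0.04],"roll":0},{"translation":[0,0,-0.04],"roll":0},{"translation":[0,0,0],"roll":0},{"translation":[0,0,0],"roll":0},{"translation":[0,0,0],"roll":0}])

```text
time_s: 32.08
position: [0.5927, 0.0964, 0.2173]
tcp_rot: [[-0.469, 0.883, 0.0], [0.883, 0.469, 0.0], [-0.0, 0.0, -1.0]]
force: [-0.4, -0.1, 0.3]
grip_width: 0.0878
```

```bash
python3 t.py 1 3
```

```text
[0.59274434 0.09643001 0.2173    ] 32.0833
[(0.4697, 0.2333, 0.0001, 1359.0, 0.42), (0.5971, 0.2193, 0.0002, 557.0, 0.37), (0.4551, 0.1066, -0.0, 3817.0, 0.47), (0.5932, 0.096, 0.0006, 711.0, 0.34)]
1 0.6 [0.5929 0.097  0.0701] [51.1 39.7 27.8] slope deg x,y [ 0.3 -0.6] 2988
3 0.87 [0.5948 0.2164 0.0704] [ 49.8  38.5 -17. ] slope deg x,y [3.2 3.6] 3544
```

send_rows(rows=[{"translation":[0.0268,0.0148,0],"roll":0},{"translation":[0.0268,0.0148,0],"roll":0},{"translation":[0.0268,0.0148,0],"roll":0},{"translation":[0.0268,0.0148,0],"roll":0},{"translation":[0,0,0],"roll":7},{"translation":[0,0,0],"roll":7},{"translation":[0,0,0],"roll":7},{"translation":[0,0,0.02],"roll":7},{"translation":[0,0,0.03],"roll":7},{"translation":[0,0,0.02],"roll":7}])

```text
time_s: 33.07
position: [0.5935, 0.2186, 0.1438]
tcp_rot: [[0.248, 0.969, -0.004], [0.969, -0.248, -0.001], [-0.002, -0.003, -1.0]]
force: [-0.6, -0.2, -0.3]
grip_width: 0.0878
```

send_rows(rows=[{"translation":[0,0,0],"roll":3},{"translation":[0,0,0],"roll":0},{"translation":[0,0,0],"roll":0},{"translation":[0,0,0],"roll":0}])

```text
time_s: 33.4
position: [0.5953, 0.2189, 0.1469]
tcp_rot: [[0.291, 0.957, -0.0], [0.957, -0.291, -0.0], [-0.0, -0.0, -1.0]]
force: [0.0, 0.3, 0.6]
grip_width: 0.0878
```

```bash
python3 t.py 3; python3 p.py 3
```

```text
[0.59525915 0.21893845 0.14691401] 33.4
[(0.6747, 0.3668, 0.0156, 176.0, 2.12), (0.5969, 0.2183, 0.0005, 1462.0, 0.64), (0.4698, 0.2327, 0.0006, 2160.0, 0.51), (0.593, 0.0966, 0.0, 942.0, 0.39), (0.4555, 0.1067, -0.0001, 2271.0, 0.48)]
3 0.56 [0.5957 0.2177 0.0704] [ 51.2  39.5 -17.2] slope deg x,y [2.  0.7] 4767
tcp [0.5955 0.219  0.1476] -16.9 33.5
3 0.61 [0.5954 0.2175 0.0704] [ 52.   39.9 -17.1] in tool [-0.0015  0.0002  0.0772]
```

send_rows(rows=[{"translation":[-0.0014,0.0002,0.03],"roll":0},{"translation":[0,0,0.03],"roll":0},{"translation":[0,0,0.02],"roll":0},{"translation":[0,0,0.01],"roll":0},{"translation":[0,0,0],"roll":0},{"translation":[0,0,0],"roll":0},{"translation":[0,0,0],"roll":0}])

```text
time_s: 34.18
position: [0.5961, 0.2178, 0.0585]
tcp_rot: [[0.292, 0.956, 0.002], [0.956, -0.292, 0.001], [0.001, 0.002, -1.0]]
force: [0.9, -0.8, 0.1]
grip_width: 0.0878
```

send_rows(rows=[{"translation":[0,0,0],"roll":0},{"translation":[0,0,0],"roll":0},{"translation":[0,0,0],"roll":0},{"translation":[0,0,0],"roll":0},{"translation":[0,0,0],"roll":0},{"translation":[0,0,0],"roll":0},{"translation":[0,0,0],"roll":0}], jaw=-1)

```text
time_s: 34.77
position: [0.5949, 0.2175, 0.0572]
tcp_rot: [[0.292, 0.956, 0.0], [0.956, -0.292, 0.0], [0.0, 0.0, -1.0]]
force: [0.4, 0.5, 1.2]
grip_width: 0.0519
```

send_rows(rows=[{"translation":[0,0,-0.004],"roll":0},{"translation":[0,0,0],"roll":0},{"translation":[0,0,0],"roll":0},{"translation":[0,0,0],"roll":0}])

```text
time_s: 35.1
position: [0.5948, 0.2175, 0.061]
tcp_rot: [[0.292, 0.956, -0.0], [0.956, -0.292, 0.0], [-0.0, -0.0, -1.0]]
force: [-0.1, 0.3, -0.8]
grip_width: 0.0519
```

```bash
python3 t.py 3; python3 g.py 3 .597 .2186
```

```text
[0.59476919 0.21752926 0.06101988] 35.1
[(0.5971, 0.2186, 0.0, 3874.0, 0.42), (0.4701, 0.2329, 0.0001, 4850.0, 0.43), (0.5931, 0.0964, -0.0003, 3332.0, 0.44)]
3 0.81 [0.5948 0.2177 0.0742] [ 50.9  39.8 -16.8] slope deg x,y [ 1.  -2.3] 11281
tcp [0.5947 0.2175 0.0609] 0.05203785566131271 35.2
0.71 [0.5949 0.2178 0.0743] [ 51.6  39.8 -17.6] in tool [ 0.0004  0.0001 -0.0134]
[(np.float64(0.5971), np.float64(0.2185), np.float64(-0.0), 3870), (np.float64(0.4701), np.float64(0.2329), np.float64(0.0001), 4838), (np.float64(0.5931), np.float64(0.0964), np.float64(-0.0003), 3322)]
to target, tool: [ 0.0017  0.0019 -0.    ]
```

send_rows(rows=[{"translation":[0.0014,0.0019,0.0],"roll":0},{"translation":[0,0,0.0036],"roll":0},{"translation":[0,0,0],"roll":0},{"translation":[0,0,0],"roll":0},{"translation":[0,0,0],"roll":0}])

```text
time_s: 35.72
position: [0.5972, 0.2183, 0.0574]
tcp_rot: [[0.292, 0.956, -0.0], [0.956, -0.292, 0.0], [0.0, -0.0, -1.0]]
force: [-0.1, -0.1, -0.6]
grip_width: 0.0519
```

```bash
python3 g.py 3 .5971 .2186
```

```text
tcp [0.5972 0.2183 0.0574] 0.05190681406131832 35.7167
0.93 [0.5975 0.2182 0.0707] [ 52.1  39.8 -16.8] in tool [ 0.      0.0004 -0.0133]
[(np.float64(0.5971), np.float64(0.2185), np.float64(0.0001), 3473), (np.float64(0.4702), np.float64(0.2328), np.float64(0.0002), 4820), (np.float64(0.5931), np.float64(0.0964), np.float64(-0.0002), 2965)]
to target, tool: [ 0.0003 -0.0001  0.    ]
```

Centred within 0.5 mm; release and lift.

send_rows(rows=[{"translation":[0,0,0.0003],"roll":0},{"translation":[0,0,0],"roll":0},{"translation":[0,0,0],"roll":0},{"translation":[0,0,0],"roll":0},{"translation":[0,0,0],"roll":0},{"translation":[0,0,0],"roll":0}], jaw=1)

```text
time_s: 36.32
position: [0.597, 0.2183, 0.0571]
tcp_rot: [[0.292, 0.956, -0.0], [0.956, -0.292, 0.0], [-0.0, -0.0, -1.0]]
force: [-0.4, -0.2, 0.4]
grip_width: 0.0867
```

send_rows(rows=[{"translation":[0,0,-0.01],"roll":0},{"translation":[0,0,-0.03],"roll":0},{"translation":[0,0,-0.04],"roll":0},{"translation":[0,0,-0.04],"roll":0},{"translation":[0,0,-0.04],"roll":0},{"translation":[0,0,-0.04],"roll":0},{"translation":[0,0,0],"roll":0},{"translation":[0,0,0],"roll":0},{"translation":[0,0,0],"roll":0}])

```text
time_s: 37.07
position: [0.5967, 0.2182, 0.2573]
tcp_rot: [[0.292, 0.956, 0.0], [0.956, -0.292, 0.0], [0.0, 0.0, -1.0]]
force: [0.5, -0.6, -0.7]
grip_width: 0.088
```

send_rows(rows=[{"translation":[0,0,0],"roll":-7},{"translation":[0,0,0],"roll":-7},{"translation":[0,0,0],"roll":-3},{"translation":[-0.025,-0.025,0],"roll":0},{"translation":[-0.025,-0.025,0],"roll":0},{"translation":[-0.025,-0.025,0],"roll":0},{"translation":[0,0,0],"roll":0},{"translation":[0,0,0],"roll":0},{"translation":[0,0,0],"roll":0}])

```text
time_s: 37.82
position: [0.5218, 0.1433, 0.2561]
tcp_rot: [[0.001, 1.0, -0.002], [1.0, -0.001, 0.0], [0.0, -0.002, -1.0]]
force: [0.6, -0.7, 0.1]
grip_width: 0.088
```

```bash
python3 t.py 1 2 3; python3 - <<'E'
from h import *
c=cap('wrist'); save(c,'w6.png')
for n in ('scene','side'):
  c=cap(n)
  for t in ['door','start_top','finished_center','plaque4_center']:
    for r in optics.outline_of(n,t)[:1]:
      P=mask(c,r['pixels']); print(n,t,round(r['score'],2),*top(P))
E
```

```text
[0.52179484 0.14332286 0.25609061] 37.8167
[(0.4696, 0.233, 0.0003, 234.0, 0.3), (0.5962, 0.2184, 0.0008, 71.0, 0.24), (0.4695, 0.2331, 0.0004, 225.0, 0.29), (0.5978, 0.2186, 0.0012, 218.0, 0.32), (0.47, 0.2335, 0.0006, 148.0, 0.31), (0.5971, 0.2193, 0.0006, 268.0, 0.32), (0.4551, 0.1069, -0.0003, 2487.0, 0.5), (0.5929, 0.097, -0.0002, 824.0, 0.49)]
1 0.97 [0.5929 0.0975 0.07  ] [50.2 39.1 27.8] slope deg x,y [ 0.8 -1.6] 2164
scene door 0.66 [ 0.4672 -0.0194  0.0634] [174.5  15.5  31. ]
scene start_top 0.61 [ 0.4699 -0.0204  0.0635] [171.3  14.4  32.9]
scene finished_center 0.74 [0.493  0.4264 0.0299] [ 50.1  39.9 -42.1]
scene plaque4_center 0.39 [0.4598 0.1195 0.048 ] [ 42.7  33.2 -23.1]
side door 0.91 [ 0.4672 -0.0263  0.0627] [167.   12.7  31.4]
side start_top 0.56 [ 0.6865 -0.0931  0.0217] [ 27.6  25.8 -60.5]
side finished_center 0.61 [0.4912 0.4181 0.0266] [ 51.2  43.7 -40.7]t.py:8: RuntimeWarning: Mean of empty slice.
  A=np.c_[P[:,:2]-P[:,:2].mean(0),np.ones(len(P))]; k=np.linalg.lstsq(A,P[:,2],rcond=None)[0]
  ret = um.true_divide(
Traceback (most recent call last):
  File "t.py", line 9, in <module>
    print(i,r['score'],*top(P,.006),'slope deg x,y',np.degrees(k[:2]).round(1),len(P))
                        ~~~^^^^^^^^
  File "h.py", line 32, in top
    z=np.percentile(P[:,2],90); Q=P[abs(P[:,2]-z)<dz]
IndexError: index -1 is out of bounds for axis 0 with size 0
```

View pics/w6.png

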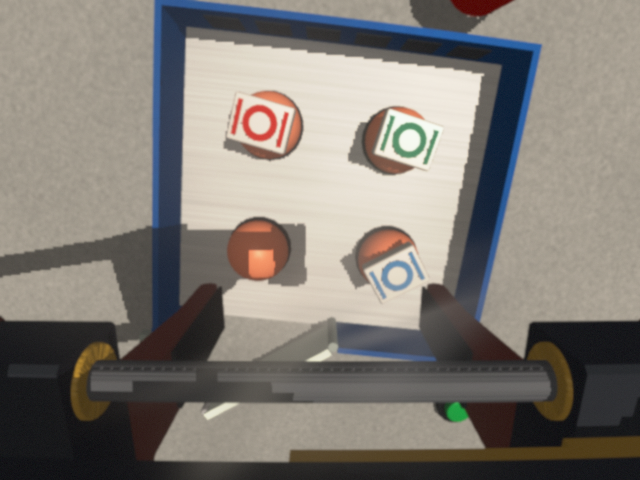

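send_rows(rows=[{"translation":[-0.035,0,0],"roll":0},{"translation":[-0.035,0,0],"roll":0},{"translation":[-0.035,0,0],"roll":0},{"translation":[-0.035,0,0],"roll":0},{"translation":[-0.035,0,0],"roll":0},{"translation":[-0.035,0,0],"roll":0},{"translation":[0,0,0],"roll":0},{"translation":[0,0,0],"roll":0},{"translation":[0,0,0],"roll":0}], jaw=-1)

```text
time_s: 39.27
position: [0.5219, -0.0664, 0.2571]
tcp_rot: [[0.001, 1.0, -0.0], [1.0, -0.001, 0.001], [0.001, -0.0, -1.0]]
force: [0.3, -0.4, 0.2]
grip_width: 0.0312
```

```bash
cat > q.py <<'E'
from h import *
import sys
s=readout.observe(); print(np.round(s['position'],4),s['grip_width'],s['time_s'])
c=cap('wrist'); save(c,sys.argv[1])
for t in ['door','start_top']:
  for r in optics.outline_of('wrist',t)[:2]:
    P=mask(c,r['pixels'])
    if r['score']<.3 or len(P)<20: continue
    print(t,round(r['score'],2),np.round(np.array(r['point'])*[640,480]),*top(P))
    if t=='door':
      Q=P[abs(P[:,2]-.063)<.004]; b=cv2.boxPoints(cv2.minAreaRect((Q[:,:2]*1000).astype(np.float32))); print(b.round().tolist())
hsv=cv2.cvtColor(c['color'],cv2.COLOR_RGB2HSV)
B=mask(c,(hsv[...,0]>100)&(hsv[...,0]<128)&(hsv[...,1]>110)); B=B[(B[:,2]>.06)&(B[:,2]<.07)]
for nm,sel in (('front',(B[:,1]<.03)),('left',(B[:,0]<.42)),('right',(B[:,0]>.66))):
  if sel.sum()>20:
    l=cv2.fitLine(B[sel][:,:2].astype(np.float32),cv2.DIST_HUBER,0,.001,.001).ravel(); print(nm,sel.sum(),l.round(4),np.degrees(np.arctan2(l[1],l[0])).round(1),B[sel].min(0).round(3),B[sel].max(0).round(3))
E
python3 q.py w7.png
```

```text
[ 0.5219 -0.0664  0.2571] 0.031246991525769565 39.2667
door 0.72 [257. 186.] [ 0.467  -0.0237  0.0633] [167.2  12.   30.9]
[[391.0, -62.0], [398.0, -73.0], [542.0, 13.0], [536.0, 24.0]]
start_top 0.56 [477. 235.] [ 0.6847 -0.0911  0.0215] [27.3 27.1 50.5]
front 1234 [ 0.9982 -0.0607  0.6251  0.0072] -3.5 [ 0.539 -0.002  0.06 ] [0.676 0.03  0.068]
left 931 [0.1131 0.9936 0.3621 0.0742] 83.5 [0.353 0.032 0.06 ] [0.369 0.122 0.068]
right 1330 [0.1203 0.9927 0.6757 0.0596] 83.1 [ 0.66  -0.002  0.06 ] [0.686 0.121 0.068]
```

View pics/w7.png

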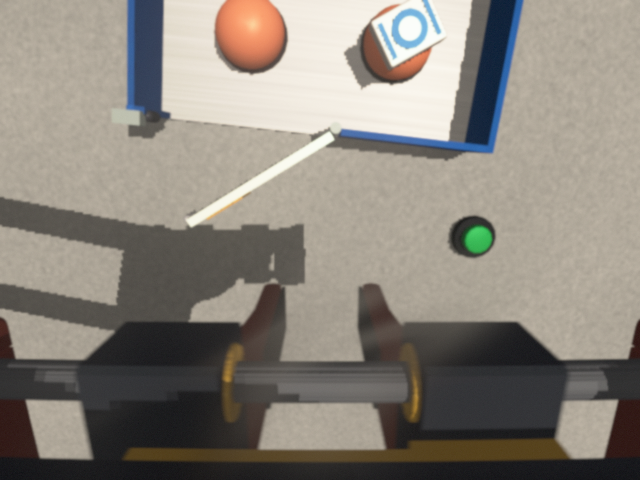

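send_rows(rows=[{"translation":[0,0,0],"roll":6.7},{"translation":[-0.013,-0.033,0],"roll":0},{"translation":[-0.013,-0.033,0],"roll":0},{"translation":[0,0,0.035],"roll":0},{"translation":[0,0,0.035],"roll":0},{"translation":[0,0,0.035],"roll":0},{"translation":[0,0,0.035],"roll":0},{"translation":[0,0,0],"roll":0},{"translation":[0,0,0],"roll":0}], jaw=-1)

```text
time_s: 40.17
position: [0.4521, -0.0835, 0.1163]
tcp_rot: [[0.115, 0.993, -0.004], [0.993, -0.115, 0.002], [0.001, -0.004, -1.0]]
force: [-0.4, 0.2, 0.5]
grip_width: 0.0004
```

send_rows(rows=[{"translation":[0,0,0.03],"roll":0},{"translation":[0,0,0.03],"roll":0},{"translation":[0,0,0.015],"roll":0},{"translation":[0,0,0.005],"roll":0},{"translation":[0,0,0],"roll":0},{"translation":[0,0,0],"roll":0},{"translation":[0,0,0],"roll":0}])

```text
time_s: 40.75
position: [0.4552, -0.0852, 0.0389]
tcp_rot: [[0.116, 0.993, 0.003], [0.993, -0.116, -0.001], [-0.001, 0.003, -1.0]]
force: [0.5, 1.0, -0.8]
grip_width: 0.0002
```

send_rows(rows=[{"translation":[0.008,-0.006,0.003],"roll":0},{"translation":[0.008,-0.006,0],"roll":0},{"translation":[0.007,-0.006,0],"roll":0},{"translation":[0.008,-0.0042,0],"roll":0},{"translation":[0.008,-0.0042,0],"roll":0},{"translation":[0.008,-0.0042,0],"roll":0},{"translation":[0.008,-0.0042,0],"roll":0},{"translation":[0.008,-0.0042,0],"roll":0},{"translation":[0.008,-0.0042,0],"roll":0},{"translation":[0,0,0],"roll":0}])

```text
time_s: 41.58
position: [0.4174, -0.0077, 0.034]
tcp_rot: [[0.116, 0.993, -0.002], [0.993, -0.116, 0.001], [0.0, -0.002, -1.0]]
force: [-0.3, -0.1, 0.3]
grip_width: 0.0004
```

```bash
python3 q.py w8.png 2>&1 | head -4
```

```text
[ 0.4174 -0.0077  0.034 ] 0.0004442414329414041 41.5833
door 0.86 [417. 259.] [0.4541 0.0143 0.0628] [165.1  13.8   2. ]
[[371.0, 18.0], [372.0, 4.0], [537.0, 10.0], [536.0, 24.0]]
left 6434 [0.0786 0.9969 0.3626 0.0732] 85.5 [0.353 0.03  0.06 ] [0.37  0.113 0.068]
```

send_rows(rows=[{"translation":[0.005,-0.001,0],"roll":0},{"translation":[0.005,-0.001,0],"roll":0},{"translation":[0.004,0,0],"roll":0},{"translation":[0.003,0,0],"roll":0},{"translation":[0,0,0],"roll":0}])

```text
time_s: 42.15
position: [0.4186, 0.0082, 0.0341]
tcp_rot: [[0.116, 0.993, -0.001], [0.993, -0.116, 0.0], [-0.0, -0.001, -1.0]]
force: [0.1, -0.5, -0.2]
grip_width: 0.0003
```

send_rows(rows=[{"translation":[0.003,0,0],"roll":0},{"translation":[0.002,0,0],"roll":0},{"translation":[0,0,0],"roll":0}])

```text
time_s: 42.4
position: [0.4192, 0.012, 0.0341]
tcp_rot: [[0.115, 0.993, -0.001], [0.993, -0.115, -0.002], [-0.002, -0.001, -1.0]]
force: [-2.2, -8.6, 1.1]
grip_width: 0.0004
```

```bash
python3 q.py w9.png 2>&1 | head -4
```

```text
[0.4192 0.012  0.0341] 0.0004296911849087098 42.4
door 0.87 [407. 281.] [0.4556 0.0252 0.0629] [168.6  13.5  -6. ]
[[371.0, 27.0], [539.0, 10.0], [540.0, 24.0], [372.0, 41.0]]
left 7654 [0.0936 0.9956 0.3641 0.0871] 84.6 [0.353 0.031 0.06 ] [0.371 0.132 0.067]
```

Contact with the catch (8.6 N). Push on a little.

send_rows(rows=[{"translation":[0.002,0,0],"roll":0},{"translation":[0.002,0,0],"roll":0},{"translation":[0,0,0],"roll":0},{"translation":[0,0,0],"roll":0}])

```text
time_s: 42.88
position: [0.4193, 0.0123, 0.0342]
tcp_rot: [[0.111, 0.994, -0.002], [0.994, -0.111, -0.007], [-0.007, -0.001, -1.0]]
force: [-4.8, -34.5, 2.2]
grip_width: 0.0002
```

send_rows(rows=[{"translation":[0.002,0,0],"roll":0},{"translation":[0.002,0,0],"roll":0},{"translation":[0,0,0],"roll":0},{"translation":[0,0,0],"roll":0}])

```text
time_s: 43.22
position: [0.4193, 0.0126, 0.0342]
tcp_rot: [[0.107, 0.994, -0.003], [0.994, -0.107, -0.013], [-0.013, -0.002, -1.0]]
force: [-9.4, -60.9, 2.9]
grip_width: 0.0006
```

```bash
python3 q.py w10.png 2>&1 | head -4
```

```text
[0.4193 0.0126 0.0342] 0.0005554416500970622 43.2167
door 0.83 [410. 284.] [0.4555 0.0254 0.0629] [168.4  13.7  -6. ]
[[371.0, 27.0], [538.0, 10.0], [540.0, 23.0], [372.0, 41.0]]
left 7707 [0.0974 0.9952 0.3651 0.0985] 84.4 [0.353 0.031 0.06 ] [0.371 0.133 0.068]
```

send_rows(rows=[{"translation":[-0.008,0,0],"roll":0},{"translation":[-0.02,0,0],"roll":0},{"translation":[-0.03,0,0],"roll":0},{"translation":[-0.03,0,-0.03],"roll":0},{"translation":[0,0,-0.04],"roll":0},{"translation":[0,0,-0.04],"roll":0},{"translation":[0,0,-0.04],"roll":0},{"translation":[0,0,-0.04],"roll":0},{"translation":[0,0,0],"roll":0},{"translation":[0,0,0],"roll":0}])

```text
time_s: 44.2
position: [0.4121, -0.0665, 0.226]
tcp_rot: [[0.117, 0.993, 0.006], [0.993, -0.117, -0.002], [-0.001, 0.006, -1.0]]
force: [-1.1, -0.1, -1.1]
grip_width: 0.0001
```

```bash
python3 q.py w11.png
```

```text
[ 0.4121 -0.0665  0.226 ] 0.00011339648325591031 44.2
door 0.84 [356. 119.] [0.4546 0.0252 0.063 ] [168.2  11.9  -5.9]
[[370.0, 28.0], [538.0, 11.0], [539.0, 22.0], [372.0, 40.0]]
start_top 0.95 [601. 212.] [ 0.6845 -0.0908  0.0213] [29.4 27.7 24.5]
front 1558 [ 0.9959 -0.0904  0.6027  0.0079] -5.2 [ 0.538 -0.002  0.06 ] [0.675 0.03  0.067]
left 952 [0.0871 0.9962 0.3614 0.0749] 85.0 [0.353 0.034 0.061] [0.368 0.115 0.068]
right 824 [0.1171 0.9931 0.6714 0.0315] 83.3 [ 0.66  -0.002  0.06 ] [0.677 0.084 0.067]
```

View pics/w11.png

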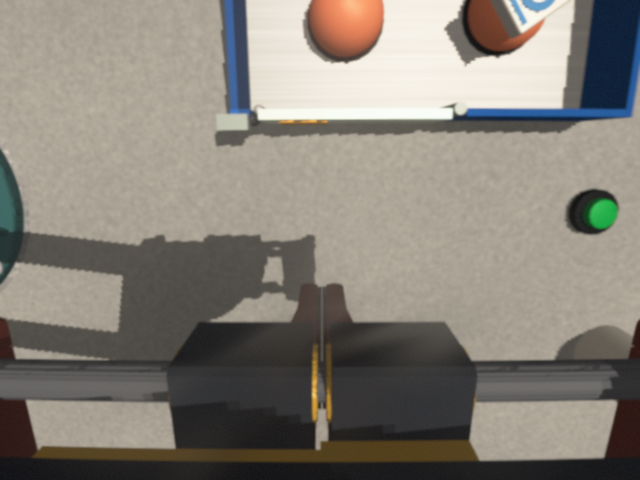

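send_rows(rows=[{"translation":[0.001,0.034,0],"roll":0},{"translation":[0.001,0.034,0],"roll":0},{"translation":[0.001,0.034,0],"roll":0},{"translation":[0.001,0.034,0],"roll":0},{"translation":[0.001,0.034,0],"roll":0},{"translation":[0.001,0.034,0],"roll":0},{"translation":[0.001,0.034,0],"roll":0},{"translation":[0.001,0.034,0],"roll":0},{"translation":[0,0,0],"roll":0},{"translation":[0,0,0],"roll":0}])

```text
time_s: 45.18
position: [0.6812, -0.0896, 0.2199]
tcp_rot: [[0.116, 0.993, -0.005], [0.993, -0.116, 0.001], [0.001, -0.005, -1.0]]
force: [-0.6, 0.3, -0.5]
grip_width: 0.0006
```

send_rows(rows=[{"translation":[0,0,0.04],"roll":0},{"translation":[0,0,0.04],"roll":0},{"translation":[0,0,0.04],"roll":0},{"translation":[0,0,0.02],"roll":0},{"translation":[0,0,0],"roll":0},{"translation":[0,0,0],"roll":0},{"translation":[0,0,0],"roll":0}])

```text
time_s: 45.77
position: [0.6814, -0.0899, 0.0848]
tcp_rot: [[0.117, 0.993, 0.001], [0.993, -0.117, -0.0], [-0.0, 0.001, -1.0]]
force: [0.8, -0.6, 0.4]
grip_width: 0.0005
```

send_rows(rows=[{"translation":[-0.001,0.003,0.02],"roll":0},{"translation":[0,0,0.02],"roll":0},{"translation":[0,0,0.015],"roll":0},{"translation":[0,0,0.006],"roll":0},{"translation":[0,0,0.003],"roll":0},{"translation":[0,0,0.002],"roll":0},{"translation":[0,0,0.002],"roll":0},{"translation":[0,0,0],"roll":0},{"translation":[0,0,0],"roll":0}])

```text
time_s: 46.52
position: [0.6847, -0.0914, 0.0168]
tcp_rot: [[0.117, 0.993, 0.001], [0.993, -0.117, -0.0], [-0.0, 0.001, -1.0]]
force: [-2.5, -0.0, 4.3]
grip_width: 0.0006
```

send_rows(rows=[{"translation":[0,0,0.001],"roll":0},{"translation":[0,0,0.001],"roll":0},{"translation":[0,0,0],"roll":0},{"translation":[0,0,0],"roll":0},{"translation":[0,0,0],"roll":0}])

```text
time_s: 46.93
position: [0.6847, -0.0914, 0.0161]
tcp_rot: [[0.117, 0.993, 0.001], [0.993, -0.117, -0.0], [-0.0, 0.002, -1.0]]
force: [-6.5, 0.9, 17.1]
grip_width: 0.0005
```

send_rows(rows=[{"translation":[0,0,0.001],"roll":0},{"translation":[0,0,0.001],"roll":0},{"translation":[0,0,0],"roll":0},{"translation":[0,0,0],"roll":0},{"translation":[0,0,0],"roll":0},{"translation":[0,0,0],"roll":0}])

```text
time_s: 47.43
position: [0.6848, -0.0914, 0.0159]
tcp_rot: [[0.117, 0.993, 0.002], [0.993, -0.117, -0.001], [-0.0, 0.002, -1.0]]
force: [-10.1, 1.7, 28.8]
grip_width: 0.0005
```

send_rows(rows=[{"translation":[0,0,-0.01],"roll":0},{"translation":[0,0,-0.04],"roll":0},{"translation":[0,0,-0.04],"roll":0},{"translation":[0,0,-0.04],"roll":0},{"translation":[0,0,-0.04],"roll":0},{"translation":[0,0,-0.04],"roll":0},{"translation":[0,0,-0.03],"roll":0},{"translation":[0.04,-0.03,0],"roll":0},{"translation":[0.04,-0.03,0],"roll":0},{"translation":[0.03,-0.03,0],"roll":0}])

```text
time_s: 48.27
position: [0.6175, 0.0144, 0.2527]
tcp_rot: [[0.118, 0.993, 0.004], [0.993, -0.118, 0.0], [0.001, 0.004, -1.0]]
force: [0.0, 1.0, 0.2]
grip_width: 0.001
```

send_rows(rows=[{"translation":[0.04,-0.02,0],"roll":0},{"translation":[0.02,-0.02,0],"roll":0},{"translation":[0,0,0],"roll":0},{"translation":[0,0,0],"roll":0},{"translation":[0,0,0],"roll":0}])

```text
time_s: 48.68
position: [0.5856, 0.0746, 0.252]
tcp_rot: [[0.116, 0.993, 0.002], [0.993, -0.116, -0.0], [-0.0, 0.002, -1.0]]
force: [0.3, 0.7, 0.5]
grip_width: 0.0006
```

```bash
python3 q.py w12.png; python3 p.py 1 2 3; python3 - <<'E'
from h import *
c=cap('side'); save(c,'side1.png',(170,100,470,325),2)
E
```

```text
[0.5856 0.0746 0.252 ] 0.0005798189409202037 48.6833
door 0.75 [198. 285.] [0.4547 0.0254 0.063 ] [168.8  13.1  -5.6]
[[370.0, 27.0], [538.0, 11.0], [539.0, 24.0], [371.0, 40.0]]
door 0.63 [326. 198.] [0.5931 0.0963 0.0703] [50.9 39.2 28.3]
[[567.0, 105.0], [567.0, 104.0], [604.0, 124.0], [603.0, 124.0]]
front 497 [0.9996 0.0289 0.6487 0.0067] 1.7 [ 0.545 -0.001  0.061] [0.676 0.03  0.067]
left 2455 [0.1066 0.9943 0.3759 0.1977] 83.9 [0.354 0.033 0.06 ] [0.388 0.287 0.068]
right 2189 [0.112  0.9937 0.6846 0.1352] 83.6 [ 0.66  -0.001  0.06 ] [0.7   0.248 0.068]
tcp [0.5857 0.0737 0.2516] -6.8 48.8333
1 0.8 [0.5931 0.0957 0.0703] [51.8 40.  28.3] in tool [0.0227 0.0046 0.1813]
2 0.88 [0.4698 0.2323 0.0707] [ 53.4  40.  -15.4] in tool [ 0.1438 -0.134   0.1807]
2 0.43 [0.5976 0.2184 0.0704] [ 52.3  40.8 -17. ] in tool [ 0.1451 -0.0054  0.1811]
3 0.66 [0.5976 0.2184 0.0704] [ 52.2  40.8 -17. ] in tool [ 0.1451 -0.0054  0.1811]
```

View pics/w12.png

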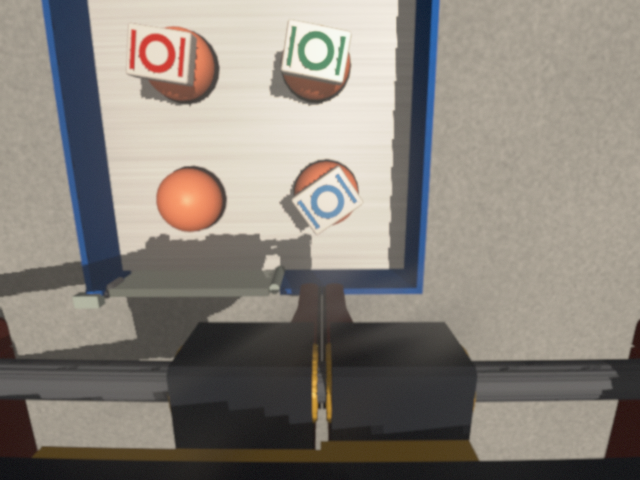

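View pics/side1.png

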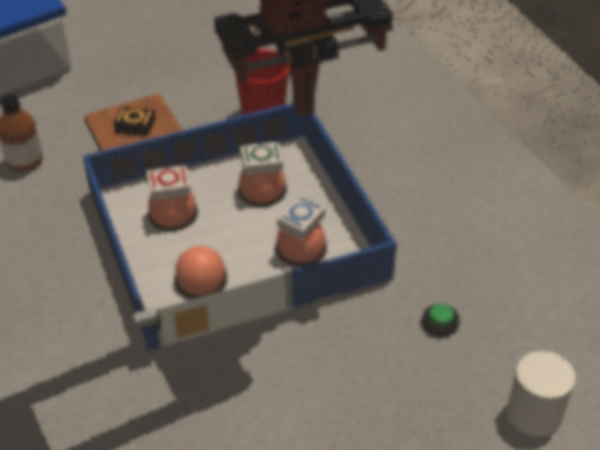

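```bash
python3 -c "
from workcell import ticket; print(ticket.job_done())"
```

```text
the job is handed in; nothing more can be done
None
```

The job is done and handed in at about 49 s of the 210 s allowed. The hand-in itself reports no verdict.

- **Finished plaque:** it lies flat near the middle of the wooden board.
- **White plaques:** three were present (blue, red and green); I saw no yellow one. Each is balanced on its own dome, and the last wrist picture put their centres within about 1 mm of the crowns.
- **Blue plaque:** it was knocked about 3 cm aside during the run, and I found it again before picking it up.
- **Green plaque:** after the first placing it tilted about 3° and rocked, so I gripped it again, re-centred it and released it. I did not measure its tilt again after that. Its last position was within 1 mm of the crown and it looks level in the pictures.
- **Door:** it closed against a hard stop, with the push reaching 61 N through the fingertips. It stayed in line with the booth wall after I backed off, reading −5.6 to −5.9° against about −6.5° for the booth. That gap is about the size of the measuring error.
- **Start button:** it bottomed out about 5.5 mm down at 29 N, after the door was shut. I judged it fully down from the force; there was no direct reading.
- **Bystanders:** I did not touch the bottle, the cup or the alabaster blank.

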